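# Build up the hollow spindle and feed in its draw bar

## Task

Build up the spindle on the assembly stand: over its hollow post put first the pulley, then the plain spacer sleeve, then the gear, hubs up, each resting flat on what is below it. Last, take the long bar out of its wooden block and feed it straight down the bore of the post until it stands on the plate. Lower each piece, do not let it drop, let go of everything, and leave the other things on the bench where they lie.

Things in the scene. Friction and masses are not known exactly. Their poses are not given: they have to be found in the camera images.
- pulley: Steel V-belt pulley lying flat, hub up. Grooved wheel 100 mm across and 14 mm thick, with a hub 44 mm across rising from it to 34 mm above the underside (20 mm of hub to grip above the wheel); bore 32 mm right through. Origin: centre of the underside; z up along the bore.
- sleeve: Plain steel spacer sleeve standing on end: a short tube 40 mm outside, 32 mm bore, 22 mm high. Origin: centre of the underside; z up along the bore.
- gear: Steel toothed gear wheel lying flat, hub up. Wheel 82 mm across the teeth and 12 mm thick, hub 40 mm across rising to 28 mm above the underside (16 mm of hub to grip above the wheel); bore 32 mm right through. Origin: centre of the underside; z up along the bore.
- bar: Long bare steel draw bar, round, 12 mm diameter, 160 mm long, with a 3 mm taper (to 10 mm) at its lower end. It stands upright and loose in the holder. Origin: centre of its lower end; z along the bar to its upper end, so the top is at z = 160 mm. Standing in the holder its lower end is 10 mm above the bench.
- stand: Fixed assembly stand: grey plate 120 x 120 x 10 mm with an upright hollow steel post at its centre, 26 mm outside, 18 mm bore down to the plate, open top 98 mm above the bench. Origin: centre of the plate's underside, on the bench; z up along the post. Fully home, undersides are above it by: pulley 10, sleeve 44 (on the pulley's hub), gear 66 (on the sleeve), bar's lower end 10 mm (on the plate).
- holder: Pale wooden block 60 x 60 x 60 mm fixed to the bench, with one 14 mm hole 50 mm deep in its top, in which the bar stands at the start. Origin: centre of its underside; z up.
- bearing: Bystander: ball bearing lying flat, dark steel with black seal, 42 mm across, 12 mm high. Origin: centre of the underside. Not part of the job.
- nut: Bystander: dark steel hexagon nut lying flat, about 36 mm across flats, 16 mm high. Origin: centre of the underside. Not part of the job.
- grease_tin: Bystander: small closed green tin with a pale lid, 52 mm across, 40 mm high. Origin: centre of the underside. Not part of the job.
- puck: Bystander: black rubber jacking puck, 48 mm across, 22 mm high. Origin: centre of the underside. Not part of the job.
Things that resemble listed ones, but are neither listed nor needed, are in the scene too. What is shaped like the gear but black or turquoise is not meant.

How it is judged (in metres and radians):
On the way, in this order (a step that is already met when the one before it is completed fails the run):
1. the pulley is over the post, flat on the plate (z of pulley in the frame of stand between 0.006 and 0.014 m and horizontal distance between pulley and stand below 0.007 m and angle between pulley's own z axis and vertical below 0.1 rad), for 0.2 s.
2. the sleeve is over the post, flat on the pulley's hub (z of sleeve in the frame of stand between 0.04 and 0.048 m and horizontal distance between sleeve and stand below 0.007 m and angle between sleeve's own z axis and vertical below 0.1 rad), for 0.2 s.
3. the gear is over the post, flat on the sleeve (z of gear in the frame of stand between 0.062 and 0.07 m and horizontal distance between gear and stand below 0.007 m and angle between gear's own z axis and vertical below 0.1 rad), for 0.2 s.
4. the bar is inside the post, standing on the plate (z of bar in the frame of stand between 0.006 and 0.014 m and horizontal distance between bar and stand below 0.007 m and angle between bar's own z axis and vertical below 0.1 rad), for 0.2 s.
At the end, for the whole second after the job is handed in: Pulley, sleeve and gear, in this order from below, over the post, and the bar inside it: heights within 4 mm of home (10, 44, 66 and 10 mm above the stand's origin), within 7 mm of the post's axis, upright within 0.10 rad, hubs up, at rest (all of step 1 and all of step 2 and all of step 3 and all of step 4 and linear speed of each of pulley, sleeve, gear, bar below 0.02 m/s and angular speed of each of pulley, sleeve, gear, bar below 0.2 rad/s); the robot touches nothing.
It fails at once if a piece is dropped down the post (faster than 0.6 m/s) ((horizontal distance between pulley and stand below 0.012 m and z of pulley in the frame of stand below 0.11 m and linear speed of pulley above 0.6 m/s) or (horizontal distance between sleeve and stand below 0.012 m and z of sleeve in the frame of stand below 0.11 m and linear speed of sleeve above 0.6 m/s) or (horizontal distance between gear and stand below 0.012 m and z of gear in the frame of stand below 0.11 m and linear speed of gear above 0.6 m/s) or (horizontal distance between bar and stand below 0.012 m and z of bar in the frame of stand below 0.11 m and linear speed of bar above 0.6 m/s)).
It fails at once if a thing that is not part of the job is moved by more than 25 mm (distance of any of bearing, nut, grease_tin, puck from where it was at the start of the episode above 0.025 m).
It also fails if it takes over 139 s, if anything falls off the work surface, if the arm or the gripper's body presses on something with over 40 N, if the wrist force passes 120 N, or if a joint passes its speed limit or range.

## Robot

A 6-joint arm with a two-finger parallel gripper is mounted at the origin on the work surface. World frame = base frame: x ahead of the robot, y to its left, z up, the work surface at z = 0. Lengths are in m, angles in degrees, forces in N, time in s.
With the tool pointing down it reaches from about 0.375 to 0.9 m from the base axis. Payload 3.1 kg.
Tool frame: the origin (TCP) lies on the centre line of the jaws, within the pads' length; the fingertips stand 17 mm ahead of it and the grasp point (between the pads) lies 2 mm behind it; z points along the fingers, y is the line along which they close (so a half turn about z gives the same grasp; the last joint's range is limited). The gripper opens to 87 mm and grips with 3 to 60 N. Pads are 19 mm wide; open, the fingers measure 117 mm over their backs; the gripper's body (75 mm by 190 mm) begins 51 mm behind the grasp point.
Start: joints at [54.861, 30.224, 82.088, -0, 67.689, -10.227], TCP at [0.263, 0.567, 0.24] pointing down, gripper open.
Joint ranges: [-176.69, 176.69], [-43.24, 126.21], [12.49, 139.97], [-82, 262], [0, 151.66], [-163.58, 163.58]. Speed limits (degrees/s): [159.86, 159.86, 180, 180, 180, 180].

## Interface

Orientations are given as a 3x3 rotation matrix whose columns are the frame's x, y, z axes.
In Python, from rig import bot, imaging, finder gives the robot as it stands. The module is installed in compiled form; this text tells all that it offers.
- The arm moves only by the tool play_rows, never from a script. Its argument "motion" is a list that holds one entry, the list of rows, each a list of 6 numbers: the shift along the tool's x, y, z in normalised numbers (1 is 0.8 m), then the turn, a rotation vector about the tool's x, y, z in fractions of the full range, 1 being 90 degrees. In form: [[[dx, dy, dz, wx, wy, wz], ...]]. A call has 1 to 8 rows; each row is the pose to reach, as a shift and turn from the pose commanded when the call began, along the tool's axes at that moment; what a row does not reach only later rows make up. A row lasts 1/12 s, in which the tool goes at most 41.7 mm and 7.16 degrees, less where a joint would pass 70% of its speed; a pose out of reach is approached as far as the arm can. A shift or turn number past 1, either way, is cut back to 1. A call with a gripper value outside its range is refused whole. "fingers" is the finger opening in m, from 0 to 0.087, set as the call begins (left out, the last holds). The fingers move at their own pace and stop on an object; the grip force is fixed at half the most. Time passes only in rows, so rows that repeat a pose let the fingers close. It gives the time, the measured TCP pose, the force, the opening and the grip force at its end, in the units of the state.
- bot.read_state(): the state, without advancing time (a new reading comes with each control period).
- imaging.capture(name): name is "scene" or "side" or "wrist"; returns a dict with "frame" (420x560x3 uint8, red, green, blue), "camera_matrix" (3x3 intrinsics, pixels), "k1" (the pictures are not rectified: a ray, as slopes to the right and down, at radius r is drawn at 1 + k1 r^2 times it, then the intrinsics apply), "R" (3x3) and "t" (3): a world point X has camera coordinates R X + t. Camera axes: x right, y down, z forward; pixel columns grow to the right and rows downward; lengths in m; the calibration is good to about 2 mm. A picture is of the moment at which its call begins. There is no depth.
- bot.hand_in(): hands the job in; it is judged then, once.
Trained networks look in the newest picture that a camera, given by its name, has taken for a name from the list of things; names that differ only in an ending like _2 or _b are one class to them, and where a whole thing is asked for, a point or a joint stands for the part that bears it (a point fixed in the world has none). Each returns a list of dicts, best first, with "confidence" (0 to 1); they miss things now and then, are a little off and sometimes report something else, mostly with a low value. They report only what shows in the picture. A call takes as long as a camera call. They do not tell look-alikes from the thing itself.
- finder.recognise(camera, name): "at" ([x, y, z] in m, in world coordinates, good to about 4 mm: the middle of the surface that is visible of it).
- finder.outline_of(camera, name): "pixels" (420x560 bool, what is visible of it).
The state is a dict: "time_s": time; "joint_positions": joint angles; "qvel": joint speeds; "tau": joint torques, N m; "position": TCP position; "tcp_rot": TCP orientation; "force": force on the tool from outside, world axes, zero at the start; "moment": the same for the moment, N m; "opening": opening from 0.0 (shut) to 1.0 (fully open); "grasp_force": force on a finger pad.
Only numpy, scipy, OpenCV 4.12 (cv2) and the standard library are available. Lean on these libraries where they do the work, as an engineer would, in place of code of your own. Each camera call takes 0.05 s, during which the arm holds its last target. There are 200 camera calls.

## Working session

There is one attempt and no reset: what is moved stays moved. The work goes in short steps, Python scripts to look and compute and a tool call to move; the robot and the scene stay as the last step left them, time stands still between calls to the robot, and variables do not carry over. Pictures are saved under pics/ and viewed, at most 14 in all, crops included, and the job is handed in when it is done.

Besides the shell and the picture viewer there is one more tool, called after "Call:" by a JSON object that holds its "name" and its "arguments", one argument or row to a line. play_rows: Moves the arm, as the interface text tells. Its arguments: {"type":"object","properties":{"motion":{"type":"array"},"fingers":{"type":"number"}},"required":["motion"]}

```bash
mkdir -p pics
python3 - <<'E'
from rig import bot, imaging, finder
import cv2,numpy as np
for c in ["scene","side"]:
    d=imaging.capture(c); cv2.imwrite(f"pics/{c}0.png",d["frame"][:,:,::-1])
    print(c,d["k1"],np.round(d["camera_matrix"],1).tolist(),np.round(d["R"],3).tolist(),np.round(d["t"],3).tolist())
    for n in ["pulley","sleeve","gear","bar","stand","holder","bearing","nut","grease_tin","puck"]:
        print(n,[(np.round(q["at"],3).tolist(),round(q["confidence"],2)) for q in finder.recognise(c,n)][:4])
s=bot.read_state(); print(s["time_s"],s["position"],np.round(s["tcp_rot"],3).tolist(),s["force"])
E
```

```text
scene -0.20177226247690114 [[519.3, 0.0, 283.0], [0.0, 519.3, 211.8], [0.0, 0.0, 1.0]] [[0.616, 0.787, 0.017], [0.467, -0.347, -0.813], [-0.634, 0.509, -0.582]] [-0.399, -0.234, 1.432]
pulley [([0.464, 0.054, 0.015], 0.84)]
sleeve [([0.579, 0.202, 0.015], 0.68), ([0.424, 0.316, 0.117], 0.5)]
gear [([0.723, -0.153, 0.012], 0.83), ([0.729, 0.202, 0.015], 0.83), ([0.736, -0.038, 0.015], 0.73), ([0.746, 0.069, 0.012], 0.71)]
bar [([0.422, 0.318, 0.118], 0.58)]
stand [([0.472, -0.169, 0.009], 0.7), ([0.465, 0.054, 0.014], 0.65), ([0.461, 0.177, 0.029], 0.54)]
holder [([0.437, 0.304, 0.04], 0.56), ([0.465, 0.054, 0.016], 0.42)]
bearing [([0.613, 0.066, 0.011], 0.83)]
nut [([0.464, -0.056, 0.012], 0.61)]
grease_tin [([0.46, 0.177, 0.031], 0.96)]
puck [([0.612, -0.174, 0.019], 0.89)]
side -0.12285737639216354 [[461.4, 0.0, 282.5], [0.0, 461.4, 207.8], [0.0, 0.0, 1.0]] [[-0.98, -0.196, -0.015], [-0.135, 0.725, -0.676], [0.144, -0.66, -0.737]] [0.604, 0.048, 0.774]
pulley [([0.418, 0.324, 0.125], 0.71), ([0.451, 0.078, 0.013], 0.62)]
sleeve [([0.578, 0.214, 0.016], 0.83)]
gear [([0.737, 0.09, 0.014], 0.93), ([0.724, -0.019, 0.013], 0.91), ([0.716, -0.131, 0.013], 0.81), ([0.719, 0.22, 0.014], 0.73)]
bar [([0.419, 0.322, 0.126], 0.73)]
stand [([0.462, -0.146, 0.009], 0.94)]
holder [([0.417, 0.335, 0.059], 0.89)]
bearing [([0.611, 0.076, 0.012], 0.82)]
nut [([0.458, -0.046, 0.013], 0.75)]
grease_tin [([0.452, 0.195, 0.042], 0.9)]
puck [([0.604, -0.162, 0.022], 0.94)]
1.1 [0.26321131 0.56683723 0.23953248] [[-0.907, 0.421, -0.0], [0.421, 0.907, -0.0], [-0.0, -0.0, -1.0]] [ 0.19120578 -1.08163627 -0.06389878]
```

View pics/scene0.png

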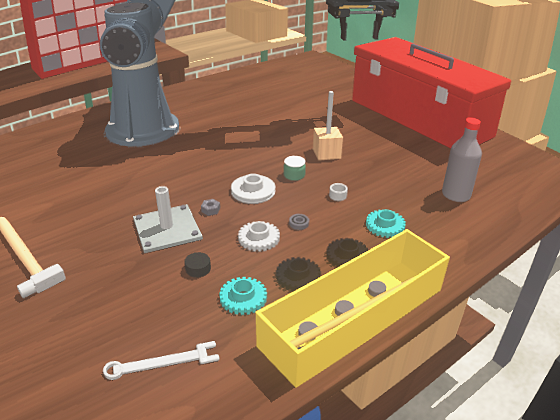

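View pics/side0.png

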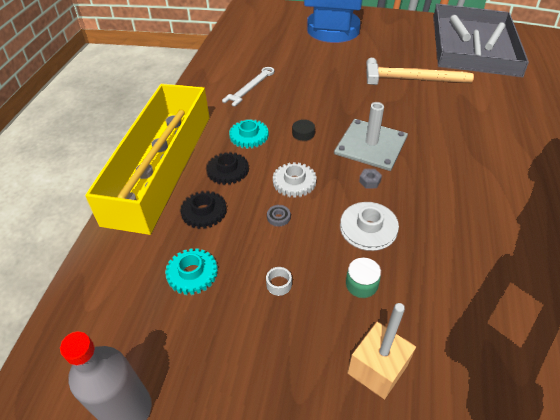

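The scene shows the stand at (166,225), the pulley at (253,187) and the sleeve at (338,190). The bar stands in its block at (330,115).

Things that could be taken for the gear, by scene pixel: steel (260,236), turquoise (243,295) and (386,222), black (298,274) and (348,253). I choose the steel one at (260,236). The pulley (253,187) is toothless and larger. The sleeve at (338,190) could be confused with the bearing at (299,222).

```bash
cat > h.py <<'E'
from rig import bot, imaging, finder
import cv2,numpy as np
from scipy.spatial.transform import Rotation as Ro
RT=np.diag([-1.,1.,-1.])
def row(p,R=RT,s=None):
    s=s or bot.read_state(); R0=np.array(s["tcp_rot"]); p0=np.array(s["position"])
    return np.round(R0.T@(np.array(p)-p0),4).tolist()+np.round(Ro.from_matrix(R0.T@R).as_rotvec(degrees=True),2).tolist()
def proj(d,X):
    c=np.atleast_2d(X)@np.array(d["R"]).T+np.array(d["t"]); s=c[:,:2]/c[:,2:]
    s=s*(1+d["k1"]*(s**2).sum(1,keepdims=True)); K=np.array(d["camera_matrix"])
    return s*[K[0,0],K[1,1]]+K[:2,2]
def unproj(d,uv,z):
    K=np.array(d["camera_matrix"]); R=np.array(d["R"]); t=np.array(d["t"])
    u=cv2.undistortPoints(np.array(uv,float).reshape(-1,1,2),K,np.array([d["k1"],0,0,0,0.])).reshape(-1,2)
    r=np.c_[u,np.ones(len(u))]@R; o=-R.T@t
    return o+r*((z-o[2])/r[:,2])[:,None]
def save(d,name,crop=None,f=1):
    im=d["frame"][:,:,::-1]
    if crop: im=im[crop[1]:crop[3],crop[0]:crop[2]]
    cv2.imwrite(f"pics/{name}.png",cv2.resize(im,None,fx=f,fy=f,interpolation=cv2.INTER_CUBIC))
E
python3 - <<'E'
from h import *
d=imaging.capture("scene"); save(d,"gearcrop",(200,160,360,280),4)
print(unproj(d,[(260,228)],.028)); d=imaging.capture("side"); print(unproj(d,[(294,172)],.028))
print(row([.46,.065,.33]))
E
```

```text
[[ 0.600945   -0.02214788  0.028     ]]
[[ 0.59831282 -0.0205648   0.028     ]]
[-0.3899, -0.3723, -0.0904, -0.0, 0.0, -24.91]
```

View pics/gearcrop.png

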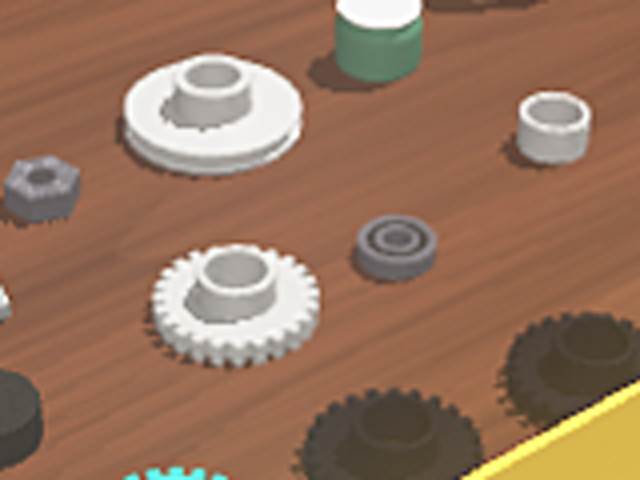

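The crop shows the steel gear with hub and teeth at (236,300), the pulley at (213,115) with a smooth rim, and the sleeve at (553,128). The choice is confirmed, so I move above the pulley.

Careful with the scale: shifts go in shares of 0.8 m and turns go in shares of 90 degrees. That gives: -0.39 m / 0.8 = -0.4875, -0.372 m / 0.8 = -0.465, -24.9 degrees / 90 = -0.2767.

Call:
{"name": "play_rows", "arguments": {
  "motion": [
    [[-0.0625,-0.06,-0.0375,0,0,-0.0444],[-0.125,-0.1188,-0.075,0,0,-0.1111],[-0.25,-0.2375,-0.1125,0,0,-0.1778],[-0.25,-0.2375,-0.1125,0,0,-0.2222],[-0.3625,-0.35,-0.1125,0,0,-0.2767],[-0.4875,-0.465,-0.1125,0,0,-0.2767],[-0.4875,-0.465,-0.1125,0,0,-0.2767],[-0.4875,-0.465,-0.1125,0,0,-0.2767]]
  ],
  "fingers": 0.087
}}

```text
time_s: 1.87
position: [0.3813, 0.2649, 0.3122]
tcp_rot: [[-1.0, -0.0, 0.001], [-0.0, 1.0, 0.0], [-0.001, 0.0, -1.0]]
force: [1.2, -0.6, 0.1]
opening: 1.003
grasp_force: 0.0
```

Run:
```python
from h import *
s=bot.read_state(); print(s["time_s"],s["position"],s["qvel"]); print(row([.46,.065,.33]))
```

```text
1.8667 [0.38125788 0.26491946 0.31217109] [-62.88836278 -14.01506085  12.34656004  -0.21294889   0.83607723
 -61.89680401]
[-0.0787, -0.1999, -0.0178, 0.02, 0.06, 0.02]
```

Scaled: -0.185 m / 0.8 = -0.2313, -0.07 m / 0.8 = -0.0875.

Call:
{"name": "play_rows", "arguments": {
  "motion": [
    [[-0.025,-0.05,0,0,0,0],[-0.05,-0.1,0,0,0,0],[-0.0625,-0.15,0,0,0,0],[-0.0875,-0.2,0,0,0,0],[-0.0875,-0.2313,0,0,0,0],[-0.0875,-0.2313,0,0,0,0],[-0.0875,-0.2313,0,0,0,0]]
  ]
}}

```text
time_s: 2.45
position: [0.4512, 0.0801, 0.3116]
tcp_rot: [[-1.0, 0.005, -0.0], [0.005, 1.0, 0.0], [0.0, 0.0, -1.0]]
force: [-0.5, -0.0, -0.1]
opening: 1.003
grasp_force: 0.0
```

Run:
```python
from h import *
d=imaging.capture("wrist"); save(d,"w1")
print(row([.46,.065,.33]), np.round(d["R"],3).tolist(),np.round(-d["R"].T@d["t"],3),d["camera_matrix"][0,0],d["k1"])
for n in ["pulley","stand","sleeve","gear"]:
    print(n,[(np.round(q["at"],4).tolist(),round(q["confidence"],2)) for q in finder.recognise("wrist",n)][:4])
```

```text
[-0.0093, -0.0163, -0.0184, 0.04, -0.02, -0.13] [[0.003, 1.0, -0.0], [0.967, -0.003, 0.257], [0.257, -0.001, -0.967]] [0.382 0.081 0.457] 317.58180330732716 -0.05970461776515143
pulley [([0.4525, 0.0644, 0.0169], 0.82)]
stand [([0.4527, -0.1479, 0.014], 0.63)]
sleeve [([0.5697, 0.1926, 0.0138], 0.66)]
gear [([0.5769, -0.0129, 0.0129], 0.88), ([0.7056, -0.0336, 0.0121], 0.62), ([0.7061, -0.1062, 0.0132], 0.58), ([0.6798, 0.2105, 0.0079], 0.52)]
```

View pics/w1.png

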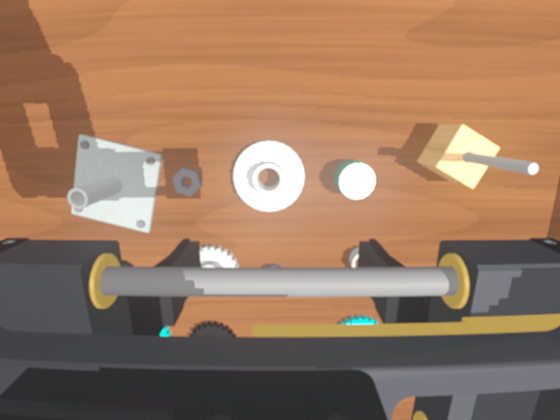

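Wrist view: pulley at (268,177), the post's top at (80,199) on the stand, the bar's top at (532,168) and the block at (460,157). The gear (215,262) and sleeve (355,260) are partly hidden by the fingers.

```bash
cat >> h.py <<'E'
def circ(P):
    A=np.c_[2*P[:,:2],np.ones(len(P))]; x=np.linalg.lstsq(A,(P[:,:2]**2).sum(1),rcond=None)[0]
    return x[:2],np.sqrt(x[2]+x[:2]@x[:2])
def disc(cam,d,name,z,near,r):
    "circle fit to outer contour of the mask on plane z, trimmed"
    for q in finder.outline_of(cam,name):
        m=q["pixels"].astype(np.uint8)
        c=max(cv2.findContours(m,0,1)[0],key=len).reshape(-1,2)
        P=unproj(d,c,z); 
        if np.linalg.norm(P[:,:2].mean(0)-near)>.05: continue
        for _ in range(6):
            o,rr=circ(P); e=abs(np.linalg.norm(P[:,:2]-o,axis=1)-rr)
            k=e<max(.0015,2*np.median(e)); P=P[k]
        return np.round(o,4),round(rr,4),q["confidence"],len(P)
E
python3 - <<'E'
from h import *
d=imaging.capture("wrist")
print("pulley",disc("wrist",d,"pulley",.014,[.455,.065],.05))
print("post",unproj(d,[(80,199)],.098),"plate",unproj(d,[(84,145),(150,160),(140,224),(76,212)],.01).mean(0))
for c in ["scene","side"]:
    d=imaging.capture(c);print(c,disc(c,d,"pulley",.014,[.455,.065],.05))
    print(unproj(d,[(162,190)] if c=="scene" else [(377,106)],.098))
    print("bar",unproj(d,[(331,92)] if c=="scene" else [(399,307)],.17))
E
```

```text
pulley (array([0.4505, 0.0655]), np.float64(0.0487), 0.8, 188)
post [[ 0.46309548 -0.15277674  0.098     ]] plate [ 0.46404158 -0.15886214  0.01      ]
scene (array([0.4564, 0.062 ]), np.float64(0.0549), 0.55, 55)
[[ 0.46264398 -0.15756845  0.098     ]]
bar [[0.41930862 0.32066073 0.17      ]]
side (array([0.4509, 0.0692]), np.float64(0.0524), 0.95, 91)
[[ 0.46200912 -0.15792958  0.098     ]]
bar [[0.41958851 0.31988192 0.17      ]]
```

Scaled: -0.237 m / 0.8 = -0.2963, -0.22 m / 0.8 = -0.275.

Call:
{"name": "play_rows", "arguments": {
  "motion": [
    [[0,-0.0375,0,0,0,0],[0,-0.0875,0,0,0,0],[-0.005,-0.1375,0,0,0,0],[-0.005,-0.1875,0,0,0,0],[-0.005,-0.2375,0,0,0,0],[-0.005,-0.275,0,0,0,0],[-0.005,-0.2963,0,0,0,0],[-0.005,-0.2963,0,0,0,0]]
  ]
}}

```text
time_s: 3.67
position: [0.4554, -0.1591, 0.3116]
tcp_rot: [[-1.0, 0.004, 0.001], [0.004, 1.0, -0.002], [-0.001, -0.002, -1.0]]
force: [0.4, 0.1, -1.1]
opening: 1.003
grasp_force: 0.0
```

Call:
{"name": "play_rows", "arguments": {
  "motion": [
    [[0,0,0,0,0,0],[0,0,0,0,0,0],[0,0,0,0,0,0]]
  ]
}}

```text
time_s: 3.92
position: [0.4546, -0.1539, 0.3115]
tcp_rot: [[-1.0, -0.001, -0.001], [-0.001, 1.0, 0.001], [0.001, 0.001, -1.0]]
force: [0.2, 0.8, 0.1]
opening: 1.004
grasp_force: 0.0
```

Run:
```python
from h import *
d=imaging.capture("wrist"); print(bot.read_state()["position"],proj(d,[.462,-.157,.098]))
u=proj(d,[.462,-.157,.098])[0].round().astype(int); print(u)
save(d,"post",(u[0]-50,u[1]-40,u[0]+50,u[1]+40),7)
```

```text
[ 0.45472179 -0.15386883  0.31160138] [[275.83134037 195.02621803]]
[276 195]
```

View pics/post.png

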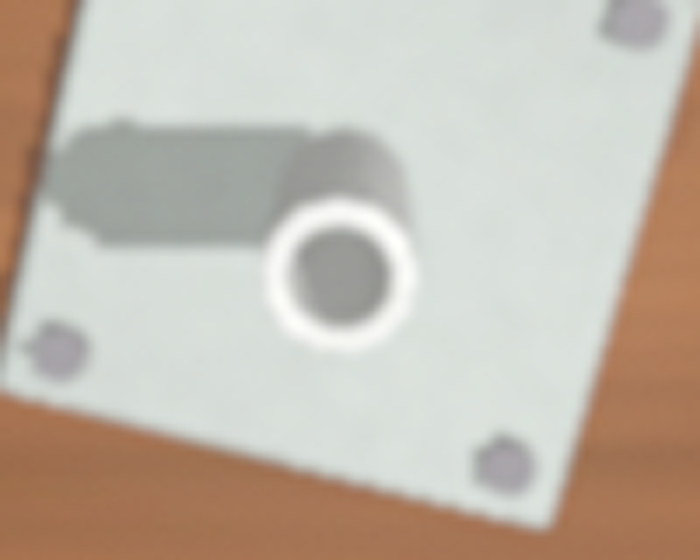

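The post's top ring is centred at about pixel (274.3,193.8) in the full wrist picture.

```bash
cat >> h.py <<'E'
def ring(d,guess,z,rout,thr=225):
    "bright annulus: circle fit of outer edge on plane z"
    g=d["frame"].min(2).astype(float); c=np.array(guess,float)[:2]
    for _ in range(4):
        P=[]
        for a in np.linspace(0,2*np.pi,72,endpoint=False):
            rs=np.linspace(.55,1.3,120)*rout
            uv=proj(d,np.c_[c[0]+rs*np.cos(a),c[1]+rs*np.sin(a),rs*0+z]).astype(np.float32)
            v=cv2.remap(g.astype(np.float32),uv[:,:1],uv[:,1:],cv2.INTER_LINEAR)[:,0]
            i=np.argmin(np.gradient(cv2.GaussianBlur(v.reshape(1,-1),(0,0),4)[0])); P.append([c[0]+rs[i]*np.cos(a),c[1]+rs[i]*np.sin(a)])
        P=np.array(P)
        for _ in range(5):
            o,r=circ(P); e=abs(np.linalg.norm(P-o,axis=1)-r); P=P[e<=max(.0008,1.5*np.median(e))]
        c=o
    return np.round(o,4),round(r,4),len(P)
E
python3 - <<'E'
from h import *
for k in range(2):
    d=imaging.capture("wrist"); print(unproj(d,[(274.3,193.8)],.098),ring(d,[.461,-.158],.098,.013))
for c in["scene","side"]:
    d=imaging.capture(c);print(c,ring(d,[.462,-.157],.098,.013),ring(d,[.455,.065],.034,.022))
print(bot.read_state()["position"],row([.455,.065,.3116]))
E
```

```text
[[ 0.4607068  -0.15880747  0.098     ]] (array([ 0.4607, -0.159 ]), np.float64(0.0127), 72)
[[ 0.46083351 -0.15894683  0.098     ]] (array([ 0.4607, -0.159 ]), np.float64(0.0127), 72)
scene (array([ 0.4597, -0.1581]), np.float64(0.0132), 51) (array([0.4495, 0.0678]), np.float64(0.0224), 28)
side (array([ 0.4618, -0.159 ]), np.float64(0.0134), 42) (array([0.4514, 0.0594]), np.float64(0.0261), 23)
[ 0.45492498 -0.15452962  0.31169262] [-0.0003, 0.2195, 0.0001, -0.0, 0.0, 0.07]
```

Scaled: 0.22 m / 0.8 = 0.275, 0.07 m / 0.8 = 0.0875.

Call:
{"name": "play_rows", "arguments": {
  "motion": [
    [[0,0.0375,0,0,0,0],[0,0.0875,0,0,0,0],[0,0.1375,0,0,0,0],[0,0.1875,0,0,0,0],[0,0.2375,0,0,0,0],[0,0.2625,0,0,0,0],[0,0.275,0,0,0,0],[0,0.275,0,0,0,0]]
  ]
}}

```text
time_s: 4.83
position: [0.4546, 0.0665, 0.3117]
tcp_rot: [[-1.0, -0.004, 0.0], [-0.004, 1.0, 0.0], [-0.0, 0.0, -1.0]]
force: [0.1, -0.6, 0.6]
opening: 0.998
grasp_force: 0.0
```

Call:
{"name": "play_rows", "arguments": {
  "motion": [
    [[0,0,0,0,0,0],[0,0,0,0,0,0],[0,0,0,0,0,0]]
  ]
}}

```text
time_s: 5.08
position: [0.4552, 0.0633, 0.3116]
tcp_rot: [[-1.0, 0.002, 0.0], [0.002, 1.0, -0.001], [-0.0, -0.001, -1.0]]
force: [0.1, -1.0, -0.1]
opening: 0.997
grasp_force: 0.0
```

Run:
```python
from h import *
d=imaging.capture("wrist"); print(ring(d,[.4505,.065],.034,.022),ring(d,[.4505,.065],.014,.05),disc("wrist",d,"pulley",.014,[.455,.065],.05))
u=proj(d,[.451,.065,.034])[0].round().astype(int); print(u)
save(d,"pul",(u[0]-50,u[1]-40,u[0]+50,u[1]+40),7)
print(bot.read_state()["position"],row([.451,.065,.3116]))
```

```text
(array([0.45  , 0.0655]), np.float64(0.0209), 69) (array([0.4504, 0.0657]), np.float64(0.0505), 72) (array([0.4506, 0.0653]), np.float64(0.049), 0.9, 191)
[280 176]
[0.45514073 0.06345545 0.31154262] [0.0041, 0.0015, -0.0001, -0.01, -0.0, -0.13]
```

View pics/pul.png

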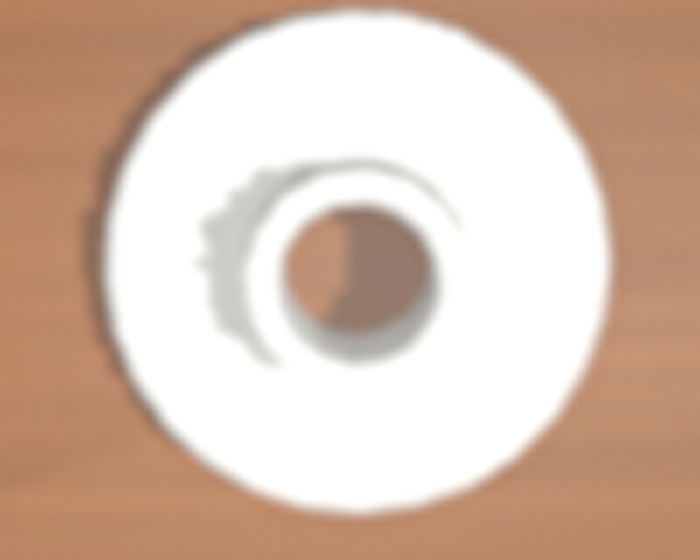

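The pulley's rim is a circle centred near crop (357,262), so the pulley is at about (0.4504, 0.0656). I descend onto it.

Scaled: 0.215 m / 0.8 = 0.2688, 0.0047 m / 0.8 = 0.0059, -0.1 degrees / 90 = -0.0011.

Call:
{"name": "play_rows", "arguments": {
  "motion": [
    [[0.005,0.0025,0.0375,0,0,-0.0011],[0.0059,0.0026,0.0875,0,0,-0.0011],[0.0059,0.0026,0.1375,0,0,-0.0011],[0.0059,0.0026,0.1875,0,0,-0.0011],[0.0059,0.0026,0.2313,0,0,-0.0011],[0.0059,0.0026,0.2563,0,0,-0.0011],[0.0059,0.0026,0.2688,0,0,-0.0011],[0.0059,0.0026,0.2688,0,0,-0.0011]]
  ],
  "fingers": 0.07
}}

```text
time_s: 5.85
position: [0.449, 0.066, 0.0942]
tcp_rot: [[-1.0, 0.0, -0.005], [0.0, 1.0, 0.0], [0.005, 0.0, -1.0]]
force: [1.1, 0.6, 0.7]
opening: 0.806
grasp_force: 0.0
```

Scaled: 0.0565 m / 0.8 = 0.0706, 0.05 m / 0.8 = 0.0625.

Call:
{"name": "play_rows", "arguments": {
  "motion": [
    [[0,0,0.025,0,0,0],[0,0,0.05,0,0,0],[0,0,0.0625,0,0,0],[0,0,0.0706,0,0,0],[0,0,0.0706,0,0,0],[0,0,0.0706,0,0,0]]
  ]
}}

```text
time_s: 6.35
position: [0.4509, 0.0664, 0.0406]
tcp_rot: [[-1.0, -0.001, 0.001], [-0.001, 1.0, -0.0], [-0.001, -0.0, -1.0]]
force: [0.4, 0.3, -0.4]
opening: 0.806
grasp_force: 0.0
```

Run:
```python
from h import *
print(row([.4504,.0656,.039]))
```

```text
[0.0005, -0.0008, 0.0016, -0.01, 0.06, 0.06]
```

Scaled: 0.001 m / 0.8 = 0.0013, -0.0008 m / 0.8 = -0.001.

Call:
{"name": "play_rows", "arguments": {
  "motion": [
    [[0.0006,-0.001,0.0013,0,0,0],[0.0006,-0.001,0.0013,0,0,0],[0.0006,-0.001,0.0013,0,0,0],[0.0006,-0.001,0.0013,0,0,0],[0.0006,-0.001,0.0013,0,0,0],[0.0006,-0.001,0.0013,0,0,0],[0.0006,-0.001,0.0013,0,0,0],[0.0006,-0.001,0.0013,0,0,0]]
  ],
  "fingers": 0.03
}}

```text
time_s: 7.02
position: [0.45, 0.0659, 0.0394]
tcp_rot: [[-1.0, -0.002, 0.001], [-0.002, 1.0, -0.0], [-0.001, -0.0, -1.0]]
force: [-0.4, -0.3, 4.6]
opening: 0.495
grasp_force: 30.0
```

Run:
```python
from h import *
s=bot.read_state();d=imaging.capture("wrist"); save(d,"wg")
print(s["position"],s["opening"],s["grasp_force"],s["joint_positions"],disc("wrist",d,"pulley",.014,[.455,.065],.05))
```

```text
[0.44995337 0.06587901 0.03942002] 0.49472648136517267 30.001097889617085 [-5.79537907e+00  3.91887010e+01  1.14797155e+02 -1.05159724e-02
  2.59741821e+01 -9.58763747e+01] (array([0.4312, 0.0661]), np.float64(0.0336), 0.7, 237)
```

View pics/wg.png

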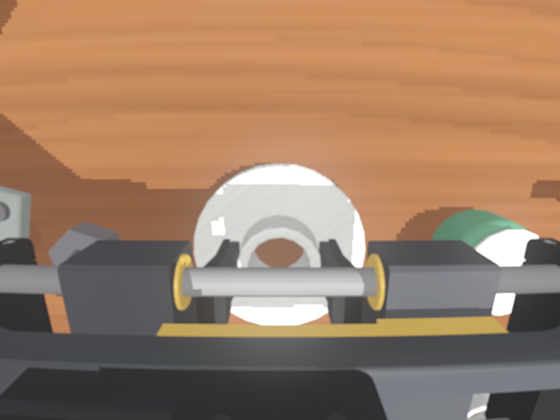

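The pulley's hub is between the pads at about (280,245), with the rim's near arc visible at (280,165).

```bash
cat >> h.py <<'E'
from scipy.optimize import least_squares
def arc(d,guess,z,r,a0=115,a1=245,sg=-1,w=.006):
    "centre of a circle of known radius r from edge along world angles a0..a1 deg; sg -1: bright inside"
    g=d["frame"].min(2).astype(np.float32); c=np.array(guess,float)[:2]
    for _ in range(5):
        a=np.radians(np.linspace(a0,a1,60)); P=[]
        for t in a:
            rs=np.linspace(r-w,r+w,100)
            uv=proj(d,np.c_[c[0]+rs*np.cos(t),c[1]+rs*np.sin(t),rs*0+z]).astype(np.float32)
            v=cv2.remap(g,uv[:,:1],uv[:,1:],cv2.INTER_LINEAR).reshape(1,-1)
            i=np.argmax(sg*np.gradient(cv2.GaussianBlur(v,(0,0),5)[0])[8:-8])+8; P.append([c[0]+rs[i]*np.cos(t),c[1]+rs[i]*np.sin(t)])
        P=np.array(P); q=least_squares(lambda o:np.linalg.norm(P-o,axis=1)-r,c,loss="soft_l1",f_scale=.0005); c=q.x
    return np.round(c,4),round(float(np.median(abs(q.fun))),5)
E
python3 - <<'E'
from h import *
d=imaging.capture("wrist"); s=bot.read_state()
for g in ([.45,.0656],[.448,.067]): print(s["position"],arc(d,g,.014,.05))
E
```

```text
[0.44994533 0.06589448 0.03941558] (array([0.45  , 0.0664]), 0.00042)
[0.44994533 0.06589448 0.03941558] (array([0.45  , 0.0664]), 0.00042)
```

Scaled: -0.125 m / 0.8 = -0.1563, -0.115 m / 0.8 = -0.1438.

Call:
{"name": "play_rows", "arguments": {
  "motion": [
    [[0,0,-0.0125,0,0,0],[0,0,-0.0375,0,0,0],[0,0,-0.075,0,0,0],[0,0,-0.1125,0,0,0],[0,0,-0.1438,0,0,0],[0,0,-0.1563,0,0,0],[0,0,-0.1563,0,0,0],[0,0,-0.1563,0,0,0]]
  ]
}}

```text
time_s: 7.83
position: [0.4491, 0.0661, 0.1637]
tcp_rot: [[-1.0, -0.002, -0.001], [-0.002, 1.0, 0.0], [0.001, 0.0, -1.0]]
force: [0.0, -0.2, -5.7]
opening: 0.491
grasp_force: 30.0
```

Run:
```python
from h import *
d=imaging.capture("wrist"); s=bot.read_state();z=s["position"][2]-.039+.014
for g in ([.45,.0656],[.448,.067]): print(s["position"],s["opening"],arc(d,g,z,.05))
d=imaging.capture("side");save(d,"s1")
```

```text
[0.44845821 0.06614642 0.163027  ] 0.4950959510354269 (array([0.4491, 0.0667]), 0.00042)
[0.44845821 0.06614642 0.163027  ] 0.4950959510354269 (array([0.4491, 0.0666]), 0.00042)
```

View pics/s1.png

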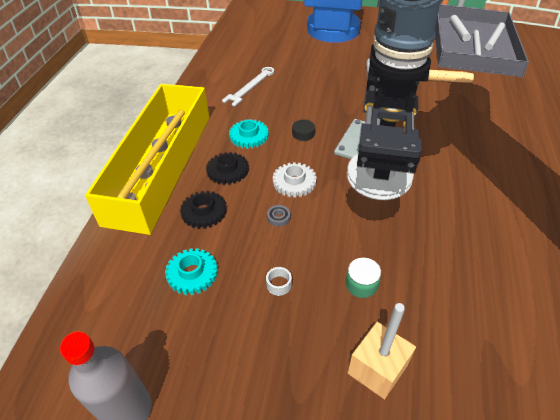

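The pulley is held level, at about (380,178), and lifted clear. I carry it over to the post.

Scaled: -0.2255 m / 0.8 = -0.2819, -0.012 m / 0.8 = -0.015.

Call:
{"name": "play_rows", "arguments": {
  "motion": [
    [[-0.0013,-0.0188,0,0,0,0],[-0.0038,-0.0563,0,0,0,0],[-0.0063,-0.1,0,0,0,0],[-0.0088,-0.1438,0,0,0,0],[-0.0113,-0.1875,0,0,0,0],[-0.0138,-0.2313,0,0,0,0],[-0.015,-0.2688,0,0,0,0],[-0.015,-0.2819,0,0,0,0]]
  ]
}}

```text
time_s: 8.6
position: [0.4627, -0.164, 0.1626]
tcp_rot: [[-1.0, 0.002, 0.0], [0.002, 1.0, -0.002], [-0.0, -0.002, -1.0]]
force: [1.0, -0.3, -4.9]
opening: 0.496
grasp_force: 30.0
```

Call:
{"name": "play_rows", "arguments": {
  "motion": [
    [[0,0,0,0,0,0],[0,0,0,0,0,0],[0,0,0,0,0,0],[0,0,0,0,0,0],[0,0,0,0,0,0],[0,0,0,0,0,0]]
  ]
}}

```text
time_s: 9.1
position: [0.4619, -0.1583, 0.164]
tcp_rot: [[-1.0, -0.003, -0.0], [-0.003, 1.0, 0.0], [0.0, 0.0, -1.0]]
force: [0.1, 0.4, -5.2]
opening: 0.499
grasp_force: 30.0
```

Run:
```python
from h import *
s=bot.read_state();d=imaging.capture("wrist"); z=s["position"][2]-.039+.014
print(s["position"],s["qvel"].max(),arc(d,[.4607,-.159],z,.05),row([.4603,-.1595,.163]))
save(d,"w3")
```

```text
[ 0.46194879 -0.1583384   0.16404812] 0.17755005957629527 (array([ 0.4628, -0.1579]), 0.00018) [0.0017, -0.0009, 0.0011, 0.01, -0.01, 0.17]
```

View pics/w3.png

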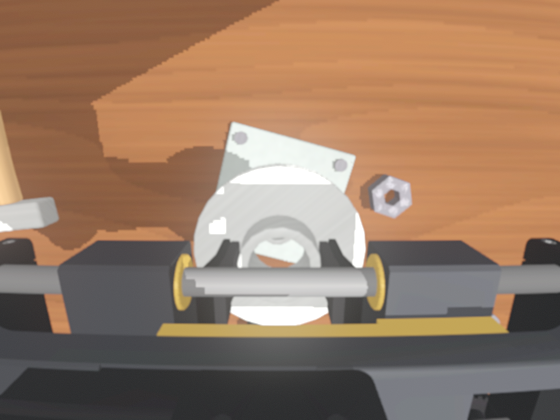

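The pulley hangs over the stand (rim arc top at (280,165), plate corners at (240,135) and (340,163)). It needs a 2 mm correction before I lower it.

Scaled: 0.034 m / 0.8 = 0.0425, 0.01 m / 0.8 = 0.0125.

Call:
{"name": "play_rows", "arguments": {
  "motion": [
    [[0.0025,-0.0013,0,0,0,0],[0.0025,-0.0013,0.0125,0,0,0],[0.0025,-0.0013,0.0213,0,0,0],[0.0025,-0.0013,0.0213,0,0,0],[0.0025,-0.0013,0.0275,0,0,0],[0.0025,-0.0013,0.0338,0,0,0],[0.0025,-0.0013,0.04,0,0,0],[0.0025,-0.0013,0.0425,0,0,0]]
  ]
}}

```text
time_s: 9.82
position: [0.4598, -0.1604, 0.1294]
tcp_rot: [[-1.0, -0.002, -0.001], [-0.002, 1.0, 0.001], [0.001, 0.001, -1.0]]
force: [0.6, -0.3, -4.7]
opening: 0.491
grasp_force: 30.0
```

Run:
```python
from h import *
s=bot.read_state();d=imaging.capture("wrist"); z=s["position"][2]-.039+.014
print(s["position"],s["force"],s["moment"],arc(d,[.4607,-.159],z,.05),row([.4603,-.1595,.049]))
```

```text
[ 0.45977743 -0.16036944  0.12936898] [ 0.62941041 -0.28771095 -4.65273566] [ 0.0732666  -0.01852896 -0.05991682] (array([ 0.4605, -0.1598]), 0.00018) [-0.0007, 0.0007, 0.0802, 0.05, -0.08, 0.08]
```

The pulley is over the post with no contact force.

Scaled: 0.075 m / 0.8 = 0.0938, 0.0007 m / 0.8 = 0.0009.

Call:
{"name": "play_rows", "arguments": {
  "motion": [
    [[-0.0005,0.0009,0.0088,0,0,0],[-0.0005,0.0009,0.025,0,0,0],[-0.0005,0.0009,0.0413,0,0,0],[-0.0005,0.0009,0.0575,0,0,0],[-0.0005,0.0009,0.0725,0,0,0],[-0.0005,0.0009,0.0838,0,0,0],[-0.0005,0.0009,0.0913,0,0,0],[-0.0005,0.0009,0.0938,0,0,0]]
  ]
}}

```text
time_s: 10.53
position: [0.4603, -0.1597, 0.0541]
tcp_rot: [[-1.0, -0.001, -0.001], [-0.001, 1.0, 0.001], [0.001, 0.001, -1.0]]
force: [0.5, 0.0, -3.9]
opening: 0.496
grasp_force: 30.0
```

Scaled: 0.0045 m / 0.8 = 0.0056, 0.003 m / 0.8 = 0.0038.

Call:
{"name": "play_rows", "arguments": {
  "motion": [
    [[0,0,0.0019,0,0,0],[0,0,0.0038,0,0,0],[0,0,0.0056,0,0,0],[0,0,0.0056,0,0,0],[0,0,0.0056,0,0,0]]
  ]
}}

```text
time_s: 10.95
position: [0.4607, -0.16, 0.0509]
tcp_rot: [[-1.0, -0.002, 0.001], [-0.002, 1.0, -0.0], [-0.001, -0.0, -1.0]]
force: [-0.6, 0.4, -5.4]
opening: 0.496
grasp_force: 30.0
```

Scaled: 0.0015 m / 0.8 = 0.0019, 0.001 m / 0.8 = 0.0013.

Call:
{"name": "play_rows", "arguments": {
  "motion": [
    [[0,0,0.0006,0,0,0],[0,0,0.0013,0,0,0],[0,0,0.0019,0,0,0],[0,0,0.0019,0,0,0],[0,0,0.0019,0,0,0]]
  ]
}}

```text
time_s: 11.37
position: [0.4606, -0.1599, 0.0495]
tcp_rot: [[-1.0, -0.002, 0.001], [-0.002, 1.0, -0.0], [-0.001, -0.0, -1.0]]
force: [-0.9, 0.2, 1.5]
opening: 0.494
grasp_force: 30.0
```

The pulley is seated, so I release it and rise.

Scaled: -0.05 m / 0.8 = -0.0625, -0.02 m / 0.8 = -0.025.

Call:
{"name": "play_rows", "arguments": {
  "motion": [
    [[0,0,0,0,0,0],[0,0,0,0,0,0],[0,0,0,0,0,0],[0,0,0,0,0,0],[0,0,0,0,0,0],[0,0,-0.0063,0,0,0],[0,0,-0.025,0,0,0],[0,0,-0.0625,0,0,0]]
  ],
  "fingers": 0.066
}}

```text
time_s: 12.03
position: [0.4587, -0.1589, 0.0976]
tcp_rot: [[-1.0, -0.001, -0.006], [-0.001, 1.0, 0.004], [0.006, 0.004, -1.0]]
force: [0.6, -0.5, -0.1]
opening: 0.754
grasp_force: 0.0
```

Scaled: -0.212 m / 0.8 = -0.265, -0.195 m / 0.8 = -0.2438.

Call:
{"name": "play_rows", "arguments": {
  "motion": [
    [[0,0,-0.05,0,0,0],[0,0,-0.1,0,0,0],[0,0,-0.15,0,0,0],[0,0,-0.2,0,0,0],[0,0,-0.2438,0,0,0],[0,0,-0.265,0,0,0],[0,0,-0.265,0,0,0],[0,0,-0.265,0,0,0]]
  ]
}}

```text
time_s: 12.7
position: [0.4605, -0.1598, 0.3122]
tcp_rot: [[-1.0, -0.002, 0.002], [-0.002, 1.0, -0.001], [-0.002, -0.001, -1.0]]
force: [0.2, -0.9, -1.0]
opening: 0.758
grasp_force: 0.0
```

Run:
```python
from h import *
d=imaging.capture("wrist"); s=bot.read_state()
print(s["position"],"post",ring(d,[.4607,-.159],.098,.013),"pulley",ring(d,[.4607,-.159],.024,.05),arc(d,[.4607,-.159],.024,.05))
print(row([.575,.205,.31]))
```

```text
[ 0.45976859 -0.15936326  0.31077669] post (array([ 0.4599, -0.1593]), np.float64(0.0124), 61) pulley (array([ 0.4587, -0.1585]), np.float64(0.0595), 19) (array([ 0.4609, -0.1591]), 0.00029)
[-0.1158, 0.3642, 0.0009, 0.03, -0.04, 0.09]
```

The pulley is home and within 1 mm of the post's axis. Next is the sleeve.

Scaled: 0.298 m / 0.8 = 0.3725, 0.03 m / 0.8 = 0.0375.

Call:
{"name": "play_rows", "arguments": {
  "motion": [
    [[-0.0125,0.0375,0,0,0,0],[-0.0275,0.0875,0,0,0,0],[-0.0425,0.135,0,0,0,0],[-0.0575,0.1825,0,0,0,0],[-0.0725,0.23,0,0,0,0],[-0.0875,0.2775,0,0,0,0],[-0.1025,0.325,0,0,0,0],[-0.1175,0.3725,0,0,0,0]]
  ]
}}

```text
time_s: 13.42
position: [0.5529, 0.1403, 0.3084]
tcp_rot: [[-1.0, -0.002, -0.005], [-0.002, 1.0, -0.0], [0.005, -0.0, -1.0]]
force: [-0.1, 0.6, -0.6]
opening: 0.758
grasp_force: 0.0
```

Scaled: 0.065 m / 0.8 = 0.0813, 0.055 m / 0.8 = 0.0688.

Call:
{"name": "play_rows", "arguments": {
  "motion": [
    [[-0.0125,0.0375,0,0,0,0],[-0.0225,0.0688,0,0,0,0],[-0.0275,0.0813,0,0,0,0],[-0.0275,0.0813,0,0,0,0],[-0.0275,0.0813,0,0,0,0],[-0.0275,0.0813,0,0,0,0]]
  ]
}}

```text
time_s: 13.92
position: [0.5751, 0.2019, 0.31]
tcp_rot: [[-1.0, -0.0, -0.003], [-0.0, 1.0, -0.001], [0.003, -0.001, -1.0]]
force: [0.3, 1.0, -0.2]
opening: 0.756
grasp_force: 0.0
```

Run:
```python
from h import *
d=imaging.capture("wrist"); s=bot.read_state()
print(s["position"],[(q["at"],q["confidence"]) for q in finder.recognise("wrist","sleeve")],disc("wrist",d,"sleeve",.022,[.575,.2],.02))
g=disc("wrist",d,"sleeve",.022,[.575,.2],.02)[0]; print(ring(d,g,.022,.02),ring(d,g+.003,.022,.02),row([g[0],g[1],.02]))
u=proj(d,[g[0],g[1],.022])[0].round().astype(int); save(d,"sl",(u[0]-50,u[1]-40,u[0]+50,u[1]+40),4)
```

```text
[0.57529327 0.20169884 0.31043711] [] (array([0.5795, 0.2073]), np.float64(0.0204), 0.72, 76)
(array([0.5796, 0.2083]), np.float64(0.0211), 72) (array([0.5796, 0.2083]), np.float64(0.0211), 72) [-0.0038, 0.0054, 0.2912, -0.02, -0.01, -0.02]
```

View pics/sl.png

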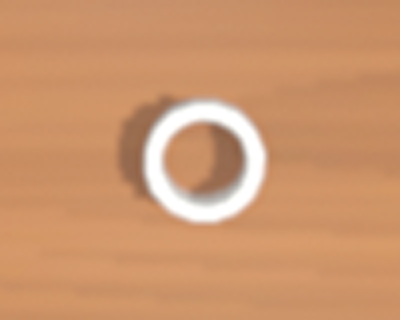

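The sleeve is the white ring at crop (205,160), which puts it at (0.5796, 0.208). I descend.

Scaled: 0.245 m / 0.8 = 0.3063, 0.24 m / 0.8 = 0.3.

Call:
{"name": "play_rows", "arguments": {
  "motion": [
    [[-0.005,0.0075,0.0375,0,0,0],[-0.0054,0.0079,0.0875,0,0,0],[-0.0054,0.0079,0.1375,0,0,0],[-0.0054,0.0079,0.1875,0,0,0],[-0.0054,0.0079,0.2375,0,0,0],[-0.0054,0.0079,0.275,0,0,0],[-0.0054,0.0079,0.3,0,0,0],[-0.0054,0.0079,0.3063,0,0,0]]
  ]
}}

```text
time_s: 14.78
position: [0.5777, 0.2083, 0.0624]
tcp_rot: [[-1.0, -0.0, -0.007], [-0.0, 1.0, -0.001], [0.007, -0.001, -1.0]]
force: [-0.6, 0.2, 0.2]
opening: 0.756
grasp_force: 0.0
```

Scaled: 0.043 m / 0.8 = 0.0538, 0.038 m / 0.8 = 0.0475.

Call:
{"name": "play_rows", "arguments": {
  "motion": [
    [[0,0,0.0125,0,0,0],[0,0,0.0313,0,0,0],[0,0,0.0475,0,0,0],[0,0,0.0538,0,0,0],[0,0,0.0538,0,0,0],[0,0,0.0538,0,0,0]]
  ]
}}

```text
time_s: 15.28
position: [0.5807, 0.2097, 0.0237]
tcp_rot: [[-1.0, -0.001, 0.001], [-0.001, 1.0, 0.0], [-0.001, 0.0, -1.0]]
force: [-0.2, -0.4, 0.7]
opening: 0.757
grasp_force: 0.0
```

Run:
```python
from h import *
print(row([.5796,.2080,.021]))
```

```text
[0.0011, -0.0017, 0.0026, 0.01, 0.05, 0.09]
```

Scaled: 0.002 m / 0.8 = 0.0025, -0.0017 m / 0.8 = -0.0021.

Call:
{"name": "play_rows", "arguments": {
  "motion": [
    [[0.0013,-0.0021,0.0025,0,0,0],[0.0013,-0.0021,0.0025,0,0,0],[0.0013,-0.0021,0.0025,0,0,0]]
  ]
}}

```text
time_s: 15.53
position: [0.5795, 0.2079, 0.0217]
tcp_rot: [[-1.0, -0.001, 0.001], [-0.001, 1.0, 0.0], [-0.001, 0.0, -1.0]]
force: [0.1, -0.4, 0.1]
opening: 0.758
grasp_force: 0.0
```

Call:
{"name": "play_rows", "arguments": {
  "motion": [
    [[0,0,0,0,0,0],[0,0,0,0,0,0],[0,0,0,0,0,0],[0,0,0,0,0,0],[0,0,0,0,0,0],[0,0,0,0,0,0],[0,0,0,0,0,0]]
  ],
  "fingers": 0.028
}}

```text
time_s: 16.12
position: [0.5792, 0.208, 0.0211]
tcp_rot: [[-1.0, -0.002, -0.0], [-0.002, 1.0, 0.0], [0.0, 0.0, -1.0]]
force: [0.6, 0.7, 0.3]
opening: 0.452
grasp_force: 30.0
```

Call:
{"name": "play_rows", "arguments": {
  "motion": [
    [[0,0,-0.0125,0,0,0],[0,0,-0.0375,0,0,0],[0,0,-0.075,0,0,0],[0,0,-0.1125,0,0,0],[0,0,-0.1438,0,0,0],[0,0,-0.1563,0,0,0],[0,0,-0.1563,0,0,0],[0,0,-0.1563,0,0,0]]
  ]
}}

```text
time_s: 16.78
position: [0.5789, 0.2079, 0.1462]
tcp_rot: [[-1.0, -0.001, 0.0], [-0.001, 1.0, 0.0], [-0.0, 0.0, -1.0]]
force: [-0.7, -0.4, -1.0]
opening: 0.446
grasp_force: 30.0
```

Run:
```python
from h import *
s=bot.read_state();d=imaging.capture("wrist"); p=s["position"];z=p[2]-.021+.022
print(p,s["opening"],s["grasp_force"],ring(d,p,z,.02),arc(d,p,z,.02,130,230,w=.005),arc(d,p,z,.016,130,230,1,w=.003))
print(row([.4606,-.1594,.155]))
u=proj(d,[p[0],p[1],z])[0].round().astype(int); save(d,"slh",(u[0]-60,u[1]-50,u[0]+60,u[1]+40),5)
```

```text
[0.57893746 0.20787934 0.14616995] 0.4464001791347852 29.99981223139912 (array([0.5766, 0.2082]), np.float64(0.0224), 31) (array([0.5736, 0.2082]), 0.00025) (array([0.5798, 0.2083]), 9e-05)
[0.1181, -0.367, -0.0096, -0.02, -0.14, 0.09]
```

View pics/slh.png

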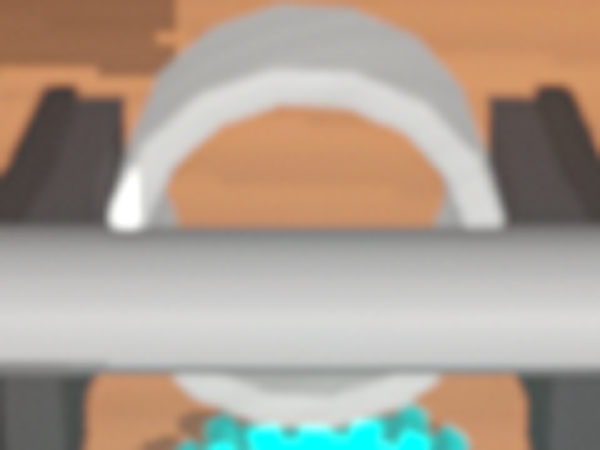

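The sleeve is held level: bore arc at crop (305,105), outer arc at (305,10). I carry it to the post.

Scaled: -0.27 m / 0.8 = -0.3375, -0.16 m / 0.8 = -0.2.

Call:
{"name": "play_rows", "arguments": {
  "motion": [
    [[0.0075,-0.0225,-0.0025,0,0,0],[0.02,-0.0625,-0.0075,0,0,0],[0.035,-0.1088,-0.0125,0,0,0],[0.05,-0.155,-0.015,0,0,0],[0.065,-0.2,-0.015,0,0,0],[0.08,-0.2463,-0.015,0,0,0],[0.095,-0.2925,-0.015,0,0,0],[0.11,-0.3375,-0.015,0,0,0]]
  ]
}}

```text
time_s: 17.5
position: [0.4895, -0.0633, 0.1562]
tcp_rot: [[-1.0, -0.002, -0.004], [-0.002, 1.0, 0.001], [0.004, 0.001, -1.0]]
force: [0.9, -0.1, -1.1]
opening: 0.455
grasp_force: 30.0
```

Scaled: -0.0965 m / 0.8 = -0.1206, -0.09 m / 0.8 = -0.1125.

Call:
{"name": "play_rows", "arguments": {
  "motion": [
    [[0.015,-0.045,0,0,0,0],[0.0275,-0.085,0,0,0,0],[0.0363,-0.1125,0,0,0,0],[0.0381,-0.1206,0,0,0,0],[0.0381,-0.1206,0,0,0,0],[0.0381,-0.1206,0,0,0,0],[0.0381,-0.1206,0,0,0,0],[0.0381,-0.1206,0,0,0,0]]
  ]
}}

```text
time_s: 18.17
position: [0.4612, -0.1571, 0.1577]
tcp_rot: [[-1.0, -0.004, -0.001], [-0.004, 1.0, 0.001], [0.001, 0.001, -1.0]]
force: [-0.1, -0.4, -0.6]
opening: 0.452
grasp_force: 30.0
```

Run:
```python
from h import *
for k in range(2):
    d=imaging.capture("wrist"); s=bot.read_state();p=s["position"];z=p[2]-.021+.022
    print(p,s["opening"],arc(d,p,z,.016,130,230,1,w=.003),row([.4601,-.1595,.128]))
```

```text
[ 0.46136574 -0.1572141   0.15786654] 0.45344976553093225 (array([ 0.4599, -0.1565]), 0.00033) [0.0013, -0.0023, 0.0299, 0.04, -0.04, 0.21]
[ 0.46145269 -0.15739733  0.1579675 ] 0.4514395017628307 (array([ 0.4601, -0.1567]), 0.00027) [0.0013, -0.0021, 0.03, 0.02, -0.02, 0.21]
```

Scaled: 0.046 m / 0.8 = 0.0575, 0.003 m / 0.8 = 0.0038, 0.2 degrees / 90 = 0.0022.

Call:
{"name": "play_rows", "arguments": {
  "motion": [
    [[0.0013,-0.0026,0.0038,0,0,0.0022],[0.0013,-0.0026,0.0163,0,0,0.0022],[0.0013,-0.0026,0.0313,0,0,0.0022],[0.0013,-0.0026,0.0413,0,0,0.0022],[0.0013,-0.0026,0.0475,0,0,0.0022],[0.0013,-0.0026,0.0525,0,0,0.0022],[0.0013,-0.0026,0.0575,0,0,0.0022],[0.0013,-0.0026,0.0575,0,0,0.0022]]
  ]
}}

```text
time_s: 18.93
position: [0.4601, -0.1607, 0.1116]
tcp_rot: [[-1.0, 0.002, -0.001], [0.002, 1.0, 0.0], [0.001, 0.0, -1.0]]
force: [-1.3, -0.4, -1.4]
opening: 0.452
grasp_force: 30.0
```

Run:
```python
from h import *
d=imaging.capture("wrist"); s=bot.read_state();p=s["position"]
print(p,s["force"],s["opening"],row([.4601,-.1595,.065]))
u=proj(d,[p[0],p[1],.1])[0].round().astype(int); save(d,"slp",(u[0]-60,u[1]-50,u[0]+60,u[1]+40),5)
```

```text
[ 0.4602343  -0.16076958  0.11190323] [ 0.2982384   0.71664885 -1.01935825] 0.45352933161040787 [0.0001, 0.0013, 0.0469, 0.01, -0.02, -0.11]
```

View pics/slp.png

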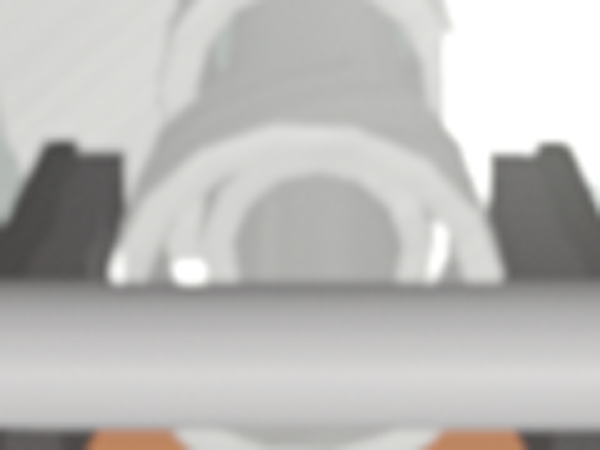

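The post's end (318,250) shows inside the sleeve's bore (305,230), so it is threaded. I shift about 1 mm in +y and lower.

Scaled: 0.0435 m / 0.8 = 0.0544, 0.0012 m / 0.8 = 0.0015.

Call:
{"name": "play_rows", "arguments": {
  "motion": [
    [[0,0.0015,0.0038,0,0,0],[0,0.0015,0.0125,0,0,0],[0,0.0015,0.025,0,0,0],[0,0.0015,0.0375,0,0,0],[0,0.0015,0.0475,0,0,0],[0,0.0015,0.0525,0,0,0],[0,0.0015,0.0544,0,0,0],[0,0.0015,0.0544,0,0,0]]
  ]
}}

```text
time_s: 19.65
position: [0.46, -0.1595, 0.0679]
tcp_rot: [[-1.0, 0.002, -0.001], [0.002, 1.0, 0.001], [0.001, 0.001, -1.0]]
force: [-0.1, 0.5, -0.5]
opening: 0.457
grasp_force: 30.0
```

Call:
{"name": "play_rows", "arguments": {
  "motion": [
    [[0,0,0.0006,0,0,0],[0,0,0.0013,0,0,0],[0,0,0.0019,0,0,0],[0,0,0.0025,0,0,0],[0,0,0.0025,0,0,0],[0,0,0.0025,0,0,0]]
  ]
}}

```text
time_s: 20.15
position: [0.4603, -0.1597, 0.0667]
tcp_rot: [[-1.0, 0.002, 0.0], [0.002, 1.0, -0.0], [-0.0, -0.0, -1.0]]
force: [-0.2, -0.6, -0.3]
opening: 0.454
grasp_force: 30.0
```

Scaled: 0.0015 m / 0.8 = 0.0019, 0.001 m / 0.8 = 0.0013.

Call:
{"name": "play_rows", "arguments": {
  "motion": [
    [[0,0,0.0006,0,0,0],[0,0,0.0013,0,0,0],[0,0,0.0019,0,0,0],[0,0,0.0019,0,0,0],[0,0,0.0019,0,0,0]]
  ]
}}

```text
time_s: 20.57
position: [0.4603, -0.1596, 0.0651]
tcp_rot: [[-1.0, 0.002, 0.0], [0.002, 1.0, -0.0], [-0.0, -0.0, -1.0]]
force: [0.7, 0.7, -0.2]
opening: 0.45
grasp_force: 30.0
```

Scaled: 0.001 m / 0.8 = 0.0013, 0.0006 m / 0.8 = 0.0008.

Call:
{"name": "play_rows", "arguments": {
  "motion": [
    [[0,0,0.0004,0,0,0],[0,0,0.0008,0,0,0],[0,0,0.0013,0,0,0],[0,0,0.0013,0,0,0],[0,0,0.0013,0,0,0]]
  ]
}}

```text
time_s: 20.98
position: [0.4603, -0.1596, 0.065]
tcp_rot: [[-1.0, 0.002, 0.0], [0.002, 1.0, -0.0], [-0.0, -0.0, -1.0]]
force: [-1.4, 0.6, 8.8]
opening: 0.456
grasp_force: 30.0
```

Contact (8.8 N), so the sleeve is seated. I release, rise and head for the gear.

Scaled: -0.05 m / 0.8 = -0.0625, -0.02 m / 0.8 = -0.025.

Call:
{"name": "play_rows", "arguments": {
  "motion": [
    [[0,0,-0.0013,0,0,0],[0,0,-0.0013,0,0,0],[0,0,-0.0013,0,0,0],[0,0,-0.0013,0,0,0],[0,0,-0.0013,0,0,0],[0,0,-0.0075,0,0,0],[0,0,-0.025,0,0,0],[0,0,-0.0625,0,0,0]]
  ],
  "fingers": 0.066
}}

```text
time_s: 21.65
position: [0.4584, -0.1586, 0.1124]
tcp_rot: [[-1.0, 0.002, -0.006], [0.002, 1.0, 0.004], [0.006, 0.004, -1.0]]
force: [0.2, -0.9, 0.5]
opening: 0.754
grasp_force: 0.0
```

Scaled: -0.195 m / 0.8 = -0.2438, -0.18 m / 0.8 = -0.225.

Call:
{"name": "play_rows", "arguments": {
  "motion": [
    [[0,0,-0.05,0,0,0],[0,0,-0.1,0,0,0],[0,0,-0.15,0,0,0],[0,0,-0.2,0,0,0],[0,0,-0.225,0,0,0],[0,0,-0.2438,0,0,0],[0,0,-0.2438,0,0,0],[0,0,-0.2438,0,0,0]]
  ]
}}

```text
time_s: 22.32
position: [0.4602, -0.1595, 0.3096]
tcp_rot: [[-1.0, 0.002, 0.001], [0.002, 1.0, -0.001], [-0.001, -0.001, -1.0]]
force: [0.4, -0.1, -0.8]
opening: 0.758
grasp_force: 0.0
```

Run:
```python
from h import *
d=imaging.capture("wrist"); s=bot.read_state()
print(s["position"],"post",ring(d,[.4607,-.159],.098,.013),"sleeve",arc(d,[.4607,-.159],.066,.02,90,270),"pul",arc(d,[.4607,-.159],.024,.05))
u=proj(d,[.46,-.159,.06])[0].round().astype(int); save(d,"st2",(u[0]-60,u[1]-50,u[0]+60,u[1]+40),5)
print(row([.594,-.021,.31]))
```

```text
[ 0.45958404 -0.15919707  0.30840812] post (array([ 0.4601, -0.1592]), np.float64(0.0126), 67) sleeve (array([ 0.4611, -0.1589]), 0.0004) pul (array([ 0.461 , -0.1592]), 0.0003)
[-0.1341, 0.1385, -0.0016, 0.04, -0.07, -0.11]
```

View pics/st2.png

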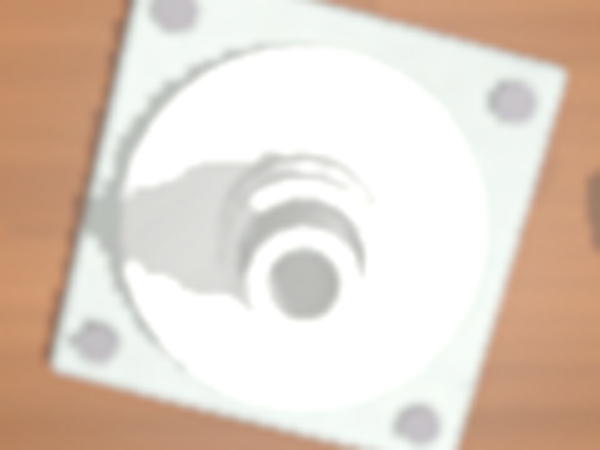

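The stack shows the pulley disc (305,225), the sleeve's ring (305,215) and the post's top (305,283), all concentric. Now the gear.

Scaled: 0.1385 m / 0.8 = 0.1731, -0.04 m / 0.8 = -0.05.

Call:
{"name": "play_rows", "arguments": {
  "motion": [
    [[-0.0188,0.0188,0,0,0,0],[-0.05,0.05,0,0,0,0],[-0.0813,0.0838,0,0,0,0],[-0.1125,0.1175,0,0,0,0],[-0.1438,0.15,0,0,0,0],[-0.1625,0.1688,0,0,0,0],[-0.1675,0.1731,0,0,0,0],[-0.1675,0.1731,0,0,0,0]]
  ]
}}

```text
time_s: 23.03
position: [0.5943, -0.0202, 0.3065]
tcp_rot: [[-1.0, -0.0, -0.004], [-0.0, 1.0, 0.001], [0.004, 0.001, -1.0]]
force: [-0.1, 0.8, 0.7]
opening: 0.755
grasp_force: 0.0
```

Call:
{"name": "play_rows", "arguments": {
  "motion": [
    [[0,0,0,0,0,0],[0,0,0,0,0,0],[0,0,0,0,0,0]]
  ]
}}

```text
time_s: 23.28
position: [0.5935, -0.0225, 0.3088]
tcp_rot: [[-1.0, 0.004, -0.001], [0.004, 1.0, -0.0], [0.001, -0.0, -1.0]]
force: [-0.4, -0.0, 0.1]
opening: 0.758
grasp_force: 0.0
```

Run:
```python
from h import *
d=imaging.capture("wrist"); s=bot.read_state()
D=disc("wrist",d,"gear",.012,[.597,-.021],.04);print(s["position"],D)
g=D[0]; 
for a in (g,g+.002): print(ring(d,a,.028,.02),arc(d,a,.028,.016,0,360,1,w=.005),arc(d,a,.028,.016,150,210,1,w=.004))
u=proj(d,[g[0],g[1],.028])[0].round().astype(int); save(d,"ge",(u[0]-60,u[1]-50,u[0]+60,u[1]+50),5)
print(row([g[0],g[1],.31]))
```

```text
[ 0.59370764 -0.02247977  0.30903724] (array([ 0.5982, -0.025 ]), np.float64(0.0395), 0.63, 137)
(array([ 0.5978, -0.024 ]), np.float64(0.0196), 65) (array([ 0.5977, -0.0233]), 0.00115) (array([ 0.599 , -0.0241]), 0.00021)
(array([ 0.5978, -0.024 ]), np.float64(0.0196), 65) (array([ 0.5979, -0.0244]), 0.00106) (array([ 0.599 , -0.0242]), 0.0002)
[-0.0043, -0.0026, -0.0008, -0.01, -0.02, -0.2]
```

View pics/ge.png

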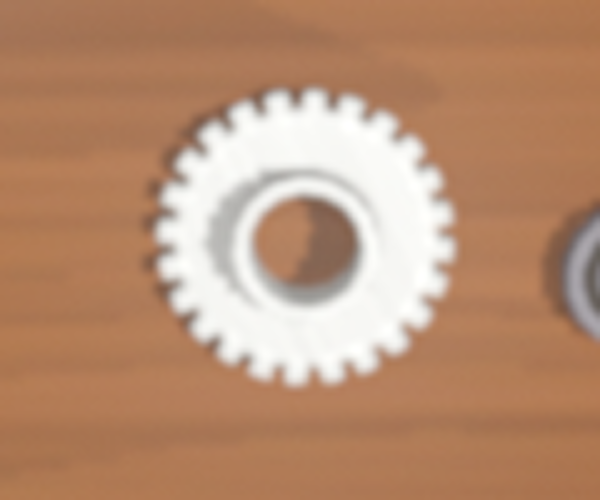

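The gear is centred near crop (305,240), at (0.5982, -0.0245). The bearing (590,275) lies clear of the fingers. I descend.

Scaled: 0.23 m / 0.8 = 0.2875, 0.07 m / 0.8 = 0.0875, -0.2 degrees / 90 = -0.0022.

Call:
{"name": "play_rows", "arguments": {
  "motion": [
    [[-0.005,-0.0025,0.0375,0,0,-0.0022],[-0.0056,-0.0028,0.0875,0,0,-0.0022],[-0.0056,-0.0028,0.1375,0,0,-0.0022],[-0.0056,-0.0028,0.1875,0,0,-0.0022],[-0.0056,-0.0028,0.2313,0,0,-0.0022],[-0.0056,-0.0028,0.2625,0,0,-0.0022],[-0.0056,-0.0028,0.2813,0,0,-0.0022],[-0.0056,-0.0028,0.2875,0,0,-0.0022]]
  ]
}}

```text
time_s: 24.05
position: [0.5969, -0.0239, 0.0763]
tcp_rot: [[-1.0, -0.0, -0.005], [-0.0, 1.0, 0.001], [0.005, 0.001, -1.0]]
force: [-0.2, -0.3, 0.0]
opening: 0.76
grasp_force: 0.0
```

Scaled: 0.0435 m / 0.8 = 0.0544, 0.038 m / 0.8 = 0.0475.

Call:
{"name": "play_rows", "arguments": {
  "motion": [
    [[0,0,0.0125,0,0,0],[0,0,0.0313,0,0,0],[0,0,0.0475,0,0,0],[0,0,0.0544,0,0,0],[0,0,0.0544,0,0,0],[0,0,0.0544,0,0,0]]
  ]
}}

```text
time_s: 24.55
position: [0.5993, -0.0237, 0.0359]
tcp_rot: [[-1.0, -0.001, 0.0], [-0.001, 1.0, -0.0], [-0.0, -0.0, -1.0]]
force: [-0.2, -0.1, -0.6]
opening: 0.76
grasp_force: 0.0
```

Run:
```python
from h import *
print(row([.5982,-.0245,.0315]))
```

```text
[0.0011, -0.0008, 0.0044, -0.01, 0.03, 0.08]
```

Scaled: 0.004 m / 0.8 = 0.005, 0.001 m / 0.8 = 0.0013.

Call:
{"name": "play_rows", "arguments": {
  "motion": [
    [[0.0013,-0.001,0.0025,0,0,0],[0.0013,-0.001,0.005,0,0,0],[0.0013,-0.001,0.005,0,0,0],[0.0013,-0.001,0.005,0,0,0]]
  ]
}}

```text
time_s: 24.88
position: [0.5982, -0.0244, 0.0319]
tcp_rot: [[-1.0, -0.002, 0.0], [-0.002, 1.0, -0.0], [-0.0, -0.0, -1.0]]
force: [-0.2, -0.1, -0.1]
opening: 0.757
grasp_force: 0.0
```

Call:
{"name": "play_rows", "arguments": {
  "motion": [
    [[0,0,0,0,0,0],[0,0,0,0,0,0],[0,0,0,0,0,0],[0,0,0,0,0,0],[0,0,0,0,0,0],[0,0,0,0,0,0],[0,0,0,0,0,0]]
  ],
  "fingers": 0.028
}}

```text
time_s: 25.47
position: [0.5981, -0.0243, 0.0316]
tcp_rot: [[-1.0, -0.002, 0.0], [-0.002, 1.0, 0.0], [-0.0, 0.0, -1.0]]
force: [0.7, -0.1, -0.1]
opening: 0.447
grasp_force: 30.0
```

Scaled: -0.125 m / 0.8 = -0.1563, -0.115 m / 0.8 = -0.1438.

Call:
{"name": "play_rows", "arguments": {
  "motion": [
    [[0,0,-0.0125,0,0,0],[0,0,-0.0375,0,0,0],[0,0,-0.075,0,0,0],[0,0,-0.1125,0,0,0],[0,0,-0.1438,0,0,0],[0,0,-0.1563,0,0,0],[0,0,-0.1563,0,0,0],[0,0,-0.1563,0,0,0]]
  ]
}}

```text
time_s: 26.13
position: [0.5974, -0.0243, 0.1563]
tcp_rot: [[-1.0, -0.001, -0.001], [-0.001, 1.0, 0.0], [0.001, 0.0, -1.0]]
force: [0.4, -0.3, -3.6]
opening: 0.448
grasp_force: 30.0
```

Run:
```python
from h import *
s=bot.read_state();d=imaging.capture("wrist"); p=s["position"];z=p[2]-.0315+.028
print(p,s["opening"],s["grasp_force"],s["force"],arc(d,p,z,.016,130,230,1,w=.003),arc(d,p,z,.016,130,230,1,w=.004))
print(row([.4601,-.1595,.16]))
```

```text
[ 0.59740509 -0.02426977  0.15627258] 0.4481635000528064 29.999224618077278 [ 0.35401161 -0.34512364 -3.60971125] (array([ 0.5973, -0.0239]), 9e-05) (array([ 0.5973, -0.0239]), 0.00011)
[0.1368, -0.1352, -0.0045, 0.04, -0.18, 0.09]
```

Scaled: 0.1365 m / 0.8 = 0.1706, -0.1352 m / 0.8 = -0.169.

Call:
{"name": "play_rows", "arguments": {
  "motion": [
    [[0.0125,-0.0125,-0.0038,0,0,0],[0.04,-0.04,-0.0063,0,0,0],[0.0713,-0.0713,-0.0063,0,0,0],[0.1025,-0.1025,-0.0063,0,0,0],[0.1338,-0.1338,-0.0063,0,0,0],[0.1575,-0.1575,-0.0063,0,0,0],[0.1694,-0.1688,-0.0063,0,0,0],[0.1706,-0.169,-0.0063,0,0,0]]
  ]
}}

```text
time_s: 26.85
position: [0.458, -0.1611, 0.1601]
tcp_rot: [[-1.0, 0.002, -0.005], [0.002, 1.0, 0.002], [0.005, 0.002, -1.0]]
force: [0.0, -0.3, -4.8]
opening: 0.451
grasp_force: 30.0
```

Call:
{"name": "play_rows", "arguments": {
  "motion": [
    [[0,0,0,0,0,0],[0,0,0,0,0,0],[0,0,0,0,0,0],[0,0,0,0,0,0],[0,0,0,0,0,0]]
  ]
}}

```text
time_s: 27.27
position: [0.4622, -0.1592, 0.1615]
tcp_rot: [[-1.0, -0.003, 0.0], [-0.003, 1.0, 0.0], [-0.0, 0.0, -1.0]]
force: [0.5, 0.1, -3.1]
opening: 0.445
grasp_force: 30.0
```

Run:
```python
from h import *
d=imaging.capture("wrist"); s=bot.read_state();p=s["position"];z=p[2]-.0315+.028
print(p,s["opening"],arc(d,p,z,.016,130,230,1,w=.003),row([.4609,-.1595,.122]))
```

```text
[ 0.46215071 -0.15921423  0.16151163] 0.4456088315633476 (array([ 0.4603, -0.1585]), 0.00057) [0.0013, -0.0003, 0.0395, 0.0, 0.0, 0.17]
```

Scaled: 0.039 m / 0.8 = 0.0488, 0.028 m / 0.8 = 0.035, 0.2 degrees / 90 = 0.0022.

Call:
{"name": "play_rows", "arguments": {
  "motion": [
    [[0.0015,-0.0004,0.0038,0,0,0.0022],[0.0015,-0.0004,0.0163,0,0,0.0022],[0.0015,-0.0004,0.0288,0,0,0.0022],[0.0015,-0.0004,0.035,0,0,0.0022],[0.0015,-0.0004,0.04,0,0,0.0022],[0.0015,-0.0004,0.045,0,0,0.0022],[0.0015,-0.0004,0.0488,0,0,0.0022],[0.0015,-0.0004,0.0488,0,0,0.0022]]
  ]
}}

```text
time_s: 27.98
position: [0.4604, -0.16, 0.1222]
tcp_rot: [[-1.0, 0.002, -0.001], [0.002, 1.0, 0.0], [0.001, 0.0, -1.0]]
force: [-0.8, -0.1, -4.2]
opening: 0.45
grasp_force: 30.0
```

Run:
```python
from h import *
s=bot.read_state();p=s["position"]
print(p,s["force"],s["moment"],s["opening"],row([.4609,-.1595,.0975]))
```

```text
[ 0.46039867 -0.15999861  0.12216699] [-0.80757369 -0.07140256 -4.18801085] [ 0.08562461 -0.00206969  0.01844256] 0.4497844721055755 [-0.0005, 0.0005, 0.0247, 0.02, -0.04, -0.11]
```

The gear is below the post's top with no contact. I continue down.

Scaled: 0.0235 m / 0.8 = 0.0294, 0.02 m / 0.8 = 0.025.

Call:
{"name": "play_rows", "arguments": {
  "motion": [
    [[-0.0004,0.0005,0.0038,0,0,0],[-0.0004,0.0005,0.0113,0,0,0],[-0.0004,0.0005,0.0188,0,0,0],[-0.0004,0.0005,0.025,0,0,0],[-0.0004,0.0005,0.0275,0,0,0],[-0.0004,0.0005,0.0294,0,0,0],[-0.0004,0.0005,0.0294,0,0,0],[-0.0004,0.0005,0.0294,0,0,0]]
  ]
}}

```text
time_s: 28.65
position: [0.4609, -0.1598, 0.0991]
tcp_rot: [[-1.0, 0.002, 0.0], [0.002, 1.0, -0.0], [-0.0, -0.0, -1.0]]
force: [-0.3, -0.4, -4.1]
opening: 0.449
grasp_force: 30.0
```

Scaled: 0.001 m / 0.8 = 0.0013, 0.0005 m / 0.8 = 0.0006.

Call:
{"name": "play_rows", "arguments": {
  "motion": [
    [[0,0,0.0006,0,0,0],[0,0,0.0013,0,0,0],[0,0,0.0013,0,0,0],[0,0,0.0013,0,0,0]]
  ]
}}

```text
time_s: 28.98
position: [0.4609, -0.1597, 0.0982]
tcp_rot: [[-1.0, 0.002, 0.0], [0.002, 1.0, -0.0], [-0.0, -0.0, -1.0]]
force: [0.3, -0.3, -4.2]
opening: 0.447
grasp_force: 30.0
```

Scaled: 0.001 m / 0.8 = 0.0013, 0.0005 m / 0.8 = 0.0006.

Call:
{"name": "play_rows", "arguments": {
  "motion": [
    [[0,0,0.0006,0,0,0],[0,0,0.0013,0,0,0],[0,0,0.0013,0,0,0],[0,0,0.0013,0,0,0]]
  ]
}}

```text
time_s: 29.32
position: [0.461, -0.1598, 0.0975]
tcp_rot: [[-1.0, 0.002, 0.001], [0.002, 1.0, -0.0], [-0.001, -0.0, -1.0]]
force: [-1.2, 0.1, 3.5]
opening: 0.449
grasp_force: 30.0
```

The gear is seated. I release and rise.

Scaled: -0.05 m / 0.8 = -0.0625, -0.02 m / 0.8 = -0.025.

Call:
{"name": "play_rows", "arguments": {
  "motion": [
    [[0,0,-0.0006,0,0,0],[0,0,-0.0006,0,0,0],[0,0,-0.0006,0,0,0],[0,0,-0.0006,0,0,0],[0,0,-0.0006,0,0,0],[0,0,-0.0063,0,0,0],[0,0,-0.025,0,0,0],[0,0,-0.0625,0,0,0]]
  ],
  "fingers": 0.06
}}

```text
time_s: 29.98
position: [0.4589, -0.1587, 0.1454]
tcp_rot: [[-1.0, 0.002, -0.006], [0.002, 1.0, 0.004], [0.006, 0.004, -1.0]]
force: [0.9, 0.2, 0.3]
opening: 0.693
grasp_force: 0.0
```

Scaled: -0.163 m / 0.8 = -0.2038, -0.16 m / 0.8 = -0.2.

Call:
{"name": "play_rows", "arguments": {
  "motion": [
    [[0,0,-0.05,0,0,0],[0,0,-0.1,0,0,0],[0,0,-0.15,0,0,0],[0,0,-0.1875,0,0,0],[0,0,-0.2,0,0,0],[0,0,-0.2038,0,0,0],[0,0,-0.2038,0,0,0],[0,0,-0.2038,0,0,0]]
  ]
}}

```text
time_s: 30.65
position: [0.46, -0.1592, 0.3091]
tcp_rot: [[-1.0, 0.002, -0.002], [0.002, 1.0, 0.001], [0.002, 0.001, -1.0]]
force: [-0.8, 0.7, -0.5]
opening: 0.692
grasp_force: 0.0
```

Run:
```python
from h import *
d=imaging.capture("wrist"); s=bot.read_state()
print(s["position"],"post",ring(d,[.4607,-.159],.098,.013),arc(d,[.4607,-.159],.098,.009,0,360,1,w=.004),"gear",arc(d,[.4607,-.159],.094,.016,150,210,1,w=.003))
u=proj(d,[.46,-.159,.08])[0].round().astype(int); save(d,"st3",(u[0]-60,u[1]-50,u[0]+60,u[1]+40),5)
print(row([.425,.30,.32]))
```

```text
[ 0.45990528 -0.15913823  0.30862687] post (array([ 0.4605, -0.1591]), np.float64(0.0129), 72) (array([ 0.4608, -0.159 ]), 0.00089) gear (array([ 0.4615, -0.1593]), 0.00011)
[0.0359, 0.4591, -0.0104, 0.1, -0.16, -0.12]
```

View pics/st3.png

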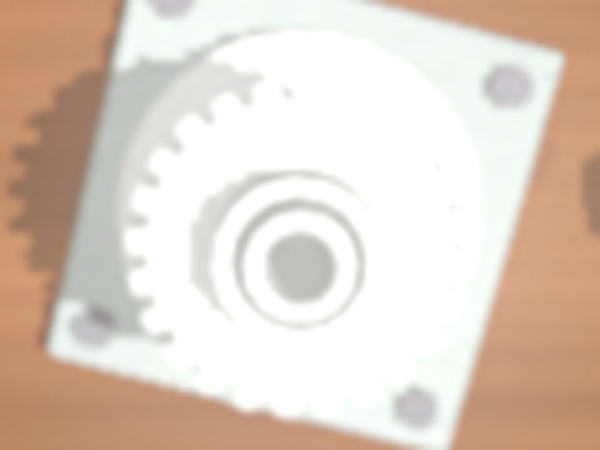

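The gear (crop (290,240)) sits flat with the post's end (302,267) centred in its hub. That view was my 15th picture, one over the allowed 14, so I look at no more and work from numbers only. Next is the bar.

Scaled: 0.31 m / 0.8 = 0.3875, 0.27 m / 0.8 = 0.3375.

Call:
{"name": "play_rows", "arguments": {
  "motion": [
    [[0.0025,0.0375,-0.0025,0,0,0],[0.0063,0.0875,-0.0063,0,0,0],[0.01,0.1375,-0.0125,0,0,0],[0.0138,0.1875,-0.0125,0,0,0],[0.0175,0.2375,-0.0125,0,0,0],[0.0225,0.2875,-0.0125,0,0,0],[0.0263,0.3375,-0.0125,0,0,0],[0.03,0.3875,-0.0125,0,0,0]]
  ]
}}

```text
time_s: 31.37
position: [0.436, 0.1521, 0.3184]
tcp_rot: [[-1.0, 0.002, -0.004], [0.002, 1.0, -0.0], [0.004, -0.0, -1.0]]
force: [1.1, -0.3, -0.1]
opening: 0.694
grasp_force: 0.0
```

Scaled: 0.149 m / 0.8 = 0.1863, 0.14 m / 0.8 = 0.175.

Call:
{"name": "play_rows", "arguments": {
  "motion": [
    [[0.0038,0.05,0,0,0,0],[0.0075,0.1,0,0,0,0],[0.0113,0.1438,0,0,0,0],[0.015,0.175,0,0,0,0],[0.015,0.1863,0,0,0,0],[0.015,0.1863,0,0,0,0],[0.015,0.1863,0,0,0,0],[0.015,0.1863,0,0,0,0]]
  ]
}}

```text
time_s: 32.03
position: [0.4257, 0.2979, 0.3193]
tcp_rot: [[-1.0, 0.003, -0.002], [0.003, 1.0, -0.002], [0.002, -0.002, -1.0]]
force: [-0.5, -0.3, 0.3]
opening: 0.69
grasp_force: 0.0
```

Run:
```python
from h import *
d=imaging.capture("wrist"); s=bot.read_state()
print(s["position"],[(q["at"],q["confidence"]) for q in finder.recognise("wrist","bar")])
for q in finder.outline_of("wrist","bar"):
    y,x=np.nonzero(q["pixels"]); print(q["confidence"],len(x),x.min(),x.max(),y.min(),y.max())
print(proj(d,[[.418,.319,.17],[.418,.319,.06]]))
for g in ([.418,.319],[.416,.321],[.420,.317]): print(ring(d,g,.17,.006),arc(d,g,.17,.006,0,360,w=.004))
u=proj(d,[.418,.319,.17])[0].round().astype(int); g=d["frame"].min(2)[u[1]-16:u[1]+17:2,u[0]-16:u[0]+17:2]; print(u); print(g)
```

```text
[0.42586384 0.29782013 0.31958023] [([0.4158, 0.3175, 0.1539], 0.56)]
0.75 268 291 306 172 198
0.15 655 35 66 185 212
[[301.07515935 193.96477944]
 [295.46984299 176.32069859]]
(array([0.4179, 0.3202]), np.float64(0.0057), 72) (array([0.4187, 0.3207]), 0.00057)
(array([0.4179, 0.3202]), np.float64(0.0057), 72) (array([0.4187, 0.3207]), 0.00057)
(array([0.4205, 0.3159]), np.float64(0.0067), 31) (array([0.4187, 0.3207]), 0.00057)
[301 194]
[[164 163 163 158 174 182 185 193 209 226 228 225 223 222 224 228 232]
 [174 177 180 177 175 181 185 189 204 221 223 222 224 228 232 233 234]
 [224 225 227 227 201 179 183 187 198 215 224 228 232 233 233 234 234]
 [231 232 233 232 211 179 182 186 193 208 226 232 233 233 232 232 226]
 [232 231 227 225 214 181 182 184 189 201 220 232 232 231 229 225 193]
 [227 225 223 222 220 187 178 197 220 231 224 228 228 225 223 210 142]
 [223 222 224 228 230 199 196 255 255 255 255 237 221 220 221 185 112]
 [224 227 231 233 234 210 242 255 255 255 255 255 225 226 215 143 106]
 [231 233 233 233 233 217 255 255 255 255 255 255 233 230 185 111 109]
 [217 231 233 231 228 219 244 255 255 255 255 255 234 212 132 108 111]
 [138 185 215 223 222 219 221 255 255 255 255 238 229 175 110 112 111]
 [108 111 136 176 206 223 229 231 237 239 234 232 207 127 108 110 110]
 [108 107 108 109 135 184 219 232 233 231 230 221 157 107 109 108 109]
 [108 108 108 108 106 108 139 186 216 227 229 191 115 110 110 110 109]
 [107 108 109 109 108 108 107 109 136 184 205 146 109 112 112 111 110]
 [106 107 107 109 108 109 109 109 106 110 122 111 110 111 111 110 110]
 [107 107 109 109 110 109 110 110 111 109 109 110 110 110 110 110 111]]
```

Scaled: 0.12 m / 0.8 = 0.15, 0.0223 m / 0.8 = 0.0279.

Call:
{"name": "play_rows", "arguments": {
  "motion": [
    [[0.005,0.015,0,0,0,0],[0.0096,0.0279,0,0,0,0],[0.0096,0.0279,0.0375,0,0,0],[0.0096,0.0279,0.0875,0,0,0],[0.0096,0.0279,0.1313,0,0,0],[0.0096,0.0279,0.15,0,0,0],[0.0096,0.0279,0.15,0,0,0],[0.0096,0.0279,0.15,0,0,0]]
  ]
}}

```text
time_s: 32.85
position: [0.4177, 0.3223, 0.1997]
tcp_rot: [[-1.0, 0.002, -0.001], [0.002, 1.0, -0.0], [0.001, -0.0, -1.0]]
force: [0.1, -0.6, 0.3]
opening: 0.688
grasp_force: 0.0
```

Run:
```python
from h import *
print(row([.418,.3202,.138]))
d=imaging.capture("wrist"); print(ring(d,[.418,.3202],.17,.006))
```

```text
[-0.0004, -0.002, 0.0617, -0.02, -0.08, -0.09]
(array([0.4181, 0.32  ]), np.float64(0.0055), 67)
```

Scaled: 0.0615 m / 0.8 = 0.0769, -0.002 m / 0.8 = -0.0025.

Call:
{"name": "play_rows", "arguments": {
  "motion": [
    [[-0.0005,-0.0025,0.0125,0,0,0],[-0.0005,-0.0025,0.0375,0,0,0],[-0.0005,-0.0025,0.0625,0,0,0],[-0.0005,-0.0025,0.0769,0,0,0],[-0.0005,-0.0025,0.0769,0,0,0],[-0.0005,-0.0025,0.0769,0,0,0],[-0.0005,-0.0025,0.0769,0,0,0]]
  ]
}}

```text
time_s: 33.48
position: [0.4199, 0.3205, 0.1404]
tcp_rot: [[-1.0, 0.002, 0.004], [0.002, 1.0, 0.002], [-0.004, 0.002, -1.0]]
force: [0.8, -0.6, -0.1]
opening: 0.687
grasp_force: 0.0
```

Call:
{"name": "play_rows", "arguments": {
  "motion": [
    [[0,0,0,0,0,0],[0,0,0,0,0,0],[0,0,0,0,0,0],[0,0,0,0,0,0],[0,0,0,0,0,0],[0,0,0,0,0,0],[0,0,0,0,0,0],[0,0,0,0,0,0]]
  ],
  "fingers": 0.0
}}

```text
time_s: 34.15
position: [0.4184, 0.3196, 0.1385]
tcp_rot: [[-1.0, 0.002, -0.0], [0.002, 1.0, -0.0], [0.0, -0.0, -1.0]]
force: [0.3, 0.5, 0.7]
opening: 0.167
grasp_force: 0.0
```

Run:
```python
from h import *
s=bot.read_state();d=imaging.capture("wrist"); p=s["position"]
print(p,s["opening"],s["grasp_force"],s["force"],ring(d,p,.17,.006),[arc(d,p,.17,.006,a,b,w=.003) for a,b in((0,360),(90,270))])
```

```text
[0.41844657 0.31964143 0.13851819] 0.16687835257686492 0.0 [0.34100913 0.47955016 0.74026928] (array([0.4182, 0.3201]), np.float64(0.0051), 46) [(array([0.4166, 0.3201]), 0.0006), (array([0.4202, 0.3201]), 0.00055)]
```

Call:
{"name": "play_rows", "arguments": {
  "motion": [
    [[0,0,0,0,0,0],[0,0,0,0,0,0],[0,0,0,0,0,0],[0,0,0,0,0,0]]
  ]
}}

```text
time_s: 34.53
position: [0.4184, 0.3197, 0.1385]
tcp_rot: [[-1.0, 0.002, -0.0], [0.002, 1.0, 0.0], [0.0, 0.0, -1.0]]
force: [0.2, -0.3, -0.8]
opening: 0.119
grasp_force: 30.0
```

Scaled: -0.122 m / 0.8 = -0.1525, -0.115 m / 0.8 = -0.1438.

Call:
{"name": "play_rows", "arguments": {
  "motion": [
    [[0,0,-0.0063,0,0,0],[0,0,-0.025,0,0,0],[0,0,-0.05,0,0,0],[0,0,-0.075,0,0,0],[0,0,-0.1,0,0,0],[0,0,-0.125,0,0,0],[0,0,-0.1438,0,0,0],[0,0,-0.1525,0,0,0]]
  ]
}}

```text
time_s: 35.2
position: [0.4192, 0.3201, 0.263]
tcp_rot: [[-1.0, 0.002, 0.004], [0.002, 1.0, 0.002], [-0.004, 0.002, -1.0]]
force: [0.5, -0.4, -1.4]
opening: 0.117
grasp_force: 30.0
```

Call:
{"name": "play_rows", "arguments": {
  "motion": [
    [[0,0,0,0,0,0],[0,0,0,0,0,0],[0,0,0,0,0,0]]
  ]
}}

```text
time_s: 35.45
position: [0.4176, 0.3192, 0.2595]
tcp_rot: [[-1.0, 0.002, -0.002], [0.002, 1.0, -0.001], [0.002, -0.001, -1.0]]
force: [-0.9, -0.0, -1.2]
opening: 0.121
grasp_force: 30.0
```

Run:
```python
from h import *
s=bot.read_state();p=s["position"]; print(p,s["opening"],s["grasp_force"],s["force"],s["moment"])
for c in ["wrist","side","scene"]:
    d=imaging.capture(c); b=p[2]-.1385+.01
    print(c,"exp top/bot",proj(d,[[p[0],p[1],b+.16],[p[0],p[1],b]]).round(1).tolist())
    for q in finder.outline_of(c,"bar")[:2]:
        y,x=np.nonzero(q["pixels"]); print(q["confidence"],len(x),"bot",x[y>=y.max()-2].mean(),y.max(),"top",x[y<=y.min()+2].mean(),y.min())
```

```text
[0.41764454 0.31924977 0.25947087] 0.1206214691401018 29.99998797196895 [-0.89062865 -0.01724636 -1.15859962] [ 0.02329487  0.00112549 -0.00270691]
wrist exp top/bot [[277.7, 304.6], [278.7, 207.3]]
0.61 1477 bot 278.90625 314 top 278.60869565217394 202
side exp top/bot [[424.8, 237.5], [394.7, 324.0]]
0.63 241 bot 394.30434782608694 326 top 399.85185185185185 304
scene exp top/bot [[333.3, 43.2], [329.1, 106.8]]
0.71 176 bot 329.6923076923077 105 top 332.3076923076923 66
0.26 238 bot 298.7894736842105 228 top 299.1111111111111 214
```

The bar is gripped, lifted and vertical: in the wrist picture its lower end is at (279,202), as expected. I carry it over the post.

Scaled: -0.245 m / 0.8 = -0.3063, -0.21 m / 0.8 = -0.2625.

Call:
{"name": "play_rows", "arguments": {
  "motion": [
    [[-0.0013,-0.0125,0,0,0,0],[-0.0038,-0.0438,0,0,0,0],[-0.0075,-0.0875,0,0,0,0],[-0.0113,-0.1313,0,0,0,0],[-0.015,-0.175,0,0,0,0],[-0.0188,-0.2188,0,0,0,0],[-0.0225,-0.2625,0,0,0,0],[-0.0263,-0.3063,0,0,0,0]]
  ]
}}

```text
time_s: 36.42
position: [0.4386, 0.0725, 0.2607]
tcp_rot: [[-1.0, 0.002, 0.0], [0.002, 1.0, -0.0], [-0.0, -0.0, -1.0]]
force: [0.7, 0.1, -1.8]
opening: 0.118
grasp_force: 30.0
```

Scaled: -0.2335 m / 0.8 = -0.2919, -0.23 m / 0.8 = -0.2875.

Call:
{"name": "play_rows", "arguments": {
  "motion": [
    [[-0.0038,-0.0438,0,0,0,0],[-0.0075,-0.0875,0,0,0,0],[-0.0113,-0.1313,0,0,0,0],[-0.015,-0.175,0,0,0,0],[-0.0188,-0.2188,0,0,0,0],[-0.0238,-0.2625,0,0,0,0],[-0.0269,-0.2875,0,0,0,0],[-0.0275,-0.2919,0,0,0,0]]
  ]
}}

```text
time_s: 37.08
position: [0.4612, -0.1637, 0.2608]
tcp_rot: [[-1.0, 0.006, 0.002], [0.006, 1.0, -0.003], [-0.002, -0.003, -1.0]]
force: [0.7, 1.0, -1.4]
opening: 0.122
grasp_force: 30.0
```

Call:
{"name": "play_rows", "arguments": {
  "motion": [
    [[0,0,0,0,0,0],[0,0,0,0,0,0],[0,0,0,0,0,0],[0,0,0,0,0,0],[0,0,0,0,0,0]]
  ]
}}

```text
time_s: 37.5
position: [0.4603, -0.1576, 0.2607]
tcp_rot: [[-1.0, 0.0, -0.0], [0.0, 1.0, 0.0], [0.0, 0.0, -1.0]]
force: [-0.5, 0.4, -1.7]
opening: 0.122
grasp_force: 30.0
```

Run:
```python
from h import *
s=bot.read_state();p=s["position"]; print(p,s["opening"],row([.4609,-.1594,.24]))
for c in ["wrist","scene","side"]:
    d=imaging.capture(c); b=p[2]-.1385+.01
    print(c,"exp bot",proj(d,[[p[0],p[1],b],[p[0],p[1],b+.02]]).round(1).tolist())
    for q in finder.outline_of(c,"bar")[:1]:
        y,x=np.nonzero(q["pixels"]); print(q["confidence"],len(x),"bot",x[y>=y.max()-2].mean(),y.max(),"top",x[y<=y.min()+2].mean(),y.min())
```

```text
[ 0.46034693 -0.15764111  0.26066764] 0.1222512203626466 [-0.0006, -0.0018, 0.0207, 0.01, -0.01, -0.01]
wrist exp bot [[278.5, 207.0], [278.5, 213.0]]
0.69 1545 bot 278.5 314 top 278.88461538461536 202
scene exp bot [[159.4, 174.6], [158.2, 165.6]]
0.73 325 bot 159.0 174 top 150.66666666666666 96
side exp bot [[380.2, 91.0], [381.6, 81.7]]
0.55 374 bot 380.0 91 top 386.5 39
```

Scaled: 0.026 m / 0.8 = 0.0325, -0.0018 m / 0.8 = -0.0023.

Call:
{"name": "play_rows", "arguments": {
  "motion": [
    [[-0.0006,-0.0023,0.0025,0,0,0],[-0.0006,-0.0023,0.015,0,0,0],[-0.0006,-0.0023,0.0275,0,0,0],[-0.0006,-0.0023,0.0325,0,0,0],[-0.0006,-0.0023,0.0325,0,0,0],[-0.0006,-0.0023,0.0325,0,0,0],[-0.0006,-0.0023,0.0325,0,0,0],[-0.0006,-0.0023,0.0325,0,0,0]]
  ]
}}

```text
time_s: 38.47
position: [0.4614, -0.1609, 0.2351]
tcp_rot: [[-1.0, 0.002, 0.001], [0.002, 1.0, -0.001], [-0.001, -0.001, -1.0]]
force: [0.1, -0.1, -1.4]
opening: 0.116
grasp_force: 30.0
```

Run:
```python
from h import *
s=bot.read_state();p=s["position"]; print(p,s["force"],s["moment"],row([.4609,-.1594,.138]))
```

```text
[ 0.46143782 -0.16094836  0.23510961] [ 0.0627631  -0.0976419  -1.37043562] [-0.0258252   0.02226893 -0.00322787] [0.0006, 0.0016, 0.0971, -0.04, 0.06, -0.11]
```

Scaled: 0.018 m / 0.8 = 0.0225, 0.002 m / 0.8 = 0.0025.

Call:
{"name": "play_rows", "arguments": {
  "motion": [
    [[0.0006,0.0018,0,0,0,0],[0.0006,0.0018,0,0,0,0],[0.0006,0.0018,0.0025,0,0,0],[0.0006,0.0018,0.0075,0,0,0],[0.0006,0.0018,0.0125,0,0,0],[0.0006,0.0018,0.0175,0,0,0],[0.0006,0.0018,0.0225,0,0,0],[0.0006,0.0018,0.0225,0,0,0]]
  ]
}}

```text
time_s: 39.13
position: [0.46, -0.159, 0.2155]
tcp_rot: [[-1.0, 0.002, -0.002], [0.002, 1.0, 0.001], [0.002, 0.001, -1.0]]
force: [0.5, -0.3, -0.9]
opening: 0.114
grasp_force: 30.0
```

Run:
```python
from h import *
s=bot.read_state();p=s["position"]; print(p,s["force"],s["moment"],row([.4609,-.1594,.138]))
```

```text
[ 0.45995799 -0.15895429  0.21550135] [ 0.45415907 -0.27259307 -0.85061166] [ 0.0697173  -0.01469467  0.04290181] [-0.0011, -0.0005, 0.0775, 0.07, -0.11, -0.12]
```

The bar's lower end is inside the bore, force-free. I keep lowering.

Scaled: 0.062 m / 0.8 = 0.0775, -0.0006 m / 0.8 = -0.0008.

Call:
{"name": "play_rows", "arguments": {
  "motion": [
    [[-0.0008,-0.0004,0.0038,0,0,0],[-0.0008,-0.0004,0.0125,0,0,0],[-0.0008,-0.0004,0.025,0,0,0],[-0.0008,-0.0004,0.0375,0,0,0],[-0.0008,-0.0004,0.05,0,0,0],[-0.0008,-0.0004,0.0625,0,0,0],[-0.0008,-0.0004,0.0725,0,0,0],[-0.0008,-0.0004,0.0775,0,0,0]]
  ]
}}

```text
time_s: 39.8
position: [0.4607, -0.1593, 0.1533]
tcp_rot: [[-1.0, 0.002, -0.002], [0.002, 1.0, 0.001], [0.002, 0.001, -1.0]]
force: [-0.4, -0.1, -1.3]
opening: 0.118
grasp_force: 30.0
```

Scaled: 0.0125 m / 0.8 = 0.0156, 0.011 m / 0.8 = 0.0138.

Call:
{"name": "play_rows", "arguments": {
  "motion": [
    [[0,0,0.0038,0,0,0],[0,0,0.0075,0,0,0],[0,0,0.0113,0,0,0],[0,0,0.0138,0,0,0],[0,0,0.0156,0,0,0],[0,0,0.0156,0,0,0],[0,0,0.0156,0,0,0]]
  ]
}}

```text
time_s: 40.38
position: [0.4612, -0.1596, 0.1422]
tcp_rot: [[-1.0, 0.002, 0.0], [0.002, 1.0, -0.0], [-0.0, -0.0, -1.0]]
force: [0.2, 0.3, -1.8]
opening: 0.117
grasp_force: 30.0
```

Scaled: 0.0028 m / 0.8 = 0.0035, 0.002 m / 0.8 = 0.0025.

Call:
{"name": "play_rows", "arguments": {
  "motion": [
    [[0,0,0.0013,0,0,0],[0,0,0.0025,0,0,0],[0,0,0.0035,0,0,0],[0,0,0.0035,0,0,0],[0,0,0.0035,0,0,0]]
  ]
}}

```text
time_s: 40.8
position: [0.4611, -0.1596, 0.1393]
tcp_rot: [[-1.0, 0.002, -0.0], [0.002, 1.0, 0.0], [0.0, 0.0, -1.0]]
force: [-0.3, -0.3, -0.4]
opening: 0.115
grasp_force: 30.0
```

Scaled: 0.0008 m / 0.8 = 0.001, 0.0006 m / 0.8 = 0.0008.

Call:
{"name": "play_rows", "arguments": {
  "motion": [
    [[0,0,0.0004,0,0,0],[0,0,0.0008,0,0,0],[0,0,0.001,0,0,0],[0,0,0.001,0,0,0],[0,0,0.001,0,0,0]]
  ]
}}

```text
time_s: 41.22
position: [0.4612, -0.1596, 0.1385]
tcp_rot: [[-1.0, 0.002, 0.0], [0.002, 1.0, -0.0], [-0.0, -0.0, -1.0]]
force: [0.1, -0.5, -2.0]
opening: 0.122
grasp_force: 30.0
```

Scaled: 0.0008 m / 0.8 = 0.001, 0.0004 m / 0.8 = 0.0005.

Call:
{"name": "play_rows", "arguments": {
  "motion": [
    [[0,0,0.0005,0,0,0],[0,0,0.001,0,0,0],[0,0,0.001,0,0,0],[0,0,0.001,0,0,0]]
  ]
}}

```text
time_s: 41.55
position: [0.4614, -0.1597, 0.1384]
tcp_rot: [[-1.0, 0.002, 0.001], [0.002, 1.0, -0.0], [-0.001, -0.0, -1.0]]
force: [-1.2, 0.9, 5.9]
opening: 0.121
grasp_force: 30.0
```

Contact with the plate. I ease off, open and rise.

Scaled: -0.0006 m / 0.8 = -0.0008.

Call:
{"name": "play_rows", "arguments": {
  "motion": [
    [[0,0,-0.0008,0,0,0],[0,0,-0.0008,0,0,0],[0,0,-0.0008,0,0,0],[0,0,-0.0008,0,0,0],[0,0,-0.0008,0,0,0],[0,0,-0.0008,0,0,0],[0,0,-0.0008,0,0,0],[0,0,-0.0008,0,0,0]]
  ],
  "fingers": 0.05
}}

```text
time_s: 42.22
position: [0.4612, -0.1596, 0.1382]
tcp_rot: [[-1.0, 0.002, -0.0], [0.002, 1.0, 0.0], [0.0, 0.0, -1.0]]
force: [-1.7, 0.3, 0.0]
opening: 0.554
grasp_force: 0.0
```

Scaled: -0.165 m / 0.8 = -0.2063, -0.16 m / 0.8 = -0.2.

Call:
{"name": "play_rows", "arguments": {
  "motion": [
    [[0,0,-0.0125,0,0,0],[0,0,-0.0375,0,0,0],[0,0,-0.075,0,0,0],[0,0,-0.125,0,0,0],[0,0,-0.175,0,0,0],[0,0,-0.2,0,0,0],[0,0,-0.2063,0,0,0],[0,0,-0.2063,0,0,0]]
  ]
}}

```text
time_s: 42.88
position: [0.4619, -0.16, 0.305]
tcp_rot: [[-1.0, 0.002, 0.004], [0.002, 1.0, -0.002], [-0.004, -0.002, -1.0]]
force: [-0.3, -0.4, -0.7]
opening: 0.577
grasp_force: 0.0
```

Call:
{"name": "play_rows", "arguments": {
  "motion": [
    [[0,0,0,0,0,0],[0,0,0,0,0,0],[0,0,0,0,0,0]]
  ]
}}

```text
time_s: 43.13
position: [0.4602, -0.1591, 0.3014]
tcp_rot: [[-1.0, 0.002, -0.004], [0.002, 1.0, 0.002], [0.004, 0.002, -1.0]]
force: [-0.1, 0.2, -0.7]
opening: 0.573
grasp_force: 0.0
```

Run:
```python
from h import *
s=bot.read_state(); print(s["time_s"],s["position"],s["force"],s["grasp_force"])
for c in ["wrist","scene","side"]:
    d=imaging.capture(c); print(c,"exp top",proj(d,[[.4608,-.159,.17],[.4608,-.159,.1]]).round(1).tolist())
    for q in finder.outline_of(c,"bar")[:1]:
        y,x=np.nonzero(q["pixels"]); print(q["confidence"],len(x),"bot",x[y>=y.max()-2].mean(),y.max(),"top",x[y<=y.min()+2].mean(),y.min())
    if c=="wrist": print(ring(d,[.4608,-.159],.17,.006),ring(d,[.4608,-.159],.098,.013))
    if c=="side":
        for n in["bearing","nut","grease_tin","puck"]: print(n,[np.round(q["at"],3).tolist() for q in finder.recognise(c,n)][:1])
```

```text
43.1333 [ 0.46019983 -0.15905725  0.30142712] [-0.13705278  0.21429877 -0.66343768] 0.0
wrist exp top [[278.3, 207.3], [278.3, 191.9]]
0.68 288 bot 277.8076923076923 212 top 277.8181818181818 185
(array([ 0.4585, -0.1601]), np.float64(0.0036), 60) (array([ 0.4604, -0.159 ]), np.float64(0.0128), 56)
scene exp top [[156.6, 157.7], [160.8, 189.0]]
0.57 191 bot 161.0 192 top 156.5 157
side exp top [[382.7, 72.8], [377.8, 104.9]]
0.74 234 bot 377.5 107 top 381.29411764705884 72
bearing [[0.61, 0.073, 0.01]]
nut [[0.456, -0.045, 0.014]]
grease_tin [[0.45, 0.194, 0.042]]
puck [[0.606, -0.158, 0.022]]
```

The bar's top is where it should be in all three cameras, and the bystanders have not moved. I hand in.

```bash
python3 -c "
from rig import bot; print(bot.hand_in())"
```

```text
the job is handed in; nothing more can be done
None
```

The pulley, sleeve and gear are stacked on the post with the bar in its bore, everything released, and the job is handed in at about 43 s; no verdict came back, and I viewed 15 pictures, one over the 14 allowed.

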